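Sort the inspected ceramics and the ring gauge into their trays

TASK

Clear the inspection bench into the three grey trays: stand one short ceramic tube upright in each round well, lay one small glazed plate flat in the middle of each square pad, and lay the steel ring gauge flat in the middle of the round pad. Leave each piece wholly within its own well or on its own pad, let go of and at rest.

Things in the scene. Friction and masses are not known exactly. Their poses are not given: they have to be found in the camera images.
- short_tube_1_center (a point): Short cream ceramic tube standing upright on the bench: outside diameter 21 mm, 31 mm tall, bore about 11 mm (take it by the outside; nothing enters the bore). The point is its centre, half-way up; z runs along the tube, upward. One of two alike; either may go in either well.
- short_tube_2_center (a point): Short cream ceramic tube standing upright on the bench: outside diameter 21 mm, 31 mm tall, bore about 11 mm (take it by the outside; nothing enters the bore). The point is its centre, half-way up; z runs along the tube, upward. One of two alike; either may go in either well.
- glazed_plate_1_center (a point): Small off-white glazed ceramic plate lying flat: square, 23 x 23 mm, 8 mm thick. The point is its centre, half-way up; x and y run along its edges, z up. One of two alike; either may go on either pad.
- glazed_plate_2_center (a point): Small off-white glazed ceramic plate lying flat: square, 23 x 23 mm, 8 mm thick. The point is its centre, half-way up; x and y run along its edges, z up. One of two alike; either may go on either pad.
- ring_gauge_center (a point): Plain steel ring gauge lying flat: outside diameter 41 mm, bore about 20 mm, 12 mm thick. The point is its centre, half-way up; z along the bore, upward. (The yellowish tape roll nearby is larger, 69 mm, and is not meant.)
- tube_tray: Grey tray with the two round wells, 126 (x) x 76 (y) mm, its black rubber block 12 mm high overall. The wells are 40 mm across and 8 mm deep, their floor 4 mm above the bench, their centres at x = +29 and -29 mm, y = 0 in the tray's frame. The tray is fixed to the bench, the trays' places and yaw change; its origin is the centre of its underside, on the bench; x along its length, z up.
- plate_tray: Grey tray with the two raised square pads, 126 (x) x 76 (y) mm, outer rim 7 mm high. Each black rubber pad is 46 x 46 mm, flat, its top 10 mm above the bench, no rim on it; pad centres at x = +29 and -29 mm, y = 0 in the tray's frame. The tray is fixed to the bench, the trays' places and yaw change; its origin is the centre of its underside, on the bench; x along its length, z up.
- gauge_tray: Grey tray with the single raised round pad, 86 x 86 mm, outer rim 7 mm high. The black rubber pad is 64 mm across, flat, its top 10 mm above the bench, its centre on the tray's origin. The tray is fixed to the bench, the trays' places and yaw change; its origin is the centre of its underside, on the bench; x along its length, z up.
- comparator: Green dial comparator on its stand, fixed furniture and always in this place, standing on the bench beside the pieces: base about 143 x 143 mm, 181 mm tall. Not to be handled; carry things round or over it. Origin at the centre of its underside.

How it is judged:
By the outcome, as a careful person would: the job done as asked, in the order asked, and still so for the second after the job is handed in, with the robot touching nothing.
It also fails if it takes over 141 s, if anything falls off the work surface, if the arm or the gripper's body presses on something with over 40 N, if the wrist force passes 120 N, or if a joint passes its speed limit or range.

ROBOT

A 6-joint arm with a two-finger parallel gripper is mounted at the origin on a cart in front of the work surface, level with it; the furniture and walls round the work are solid. World frame = base frame: x ahead of the robot, y to its left, z up, the work surface at z = 0. Lengths are in mm, angles in rad, forces in N, time in s.
With the tool pointing down it reaches from about 275 to 1000 mm from the base axis. Payload 8.4 kg.
Tool frame: the origin (TCP) lies on the centre line of the jaws, within the pads' length; the fingertips stand 22 mm ahead of it and the grasp point (between the pads) lies 3 mm ahead of it; z points along the fingers, x is the direction in which the jaws open and shut, and the axes are right-handed (so a half turn about z gives the same grasp; the last joint's range is limited). The gripper opens to 85 mm and grips with 20 to 120 N. Pads are 22 mm wide; open, the fingers measure 114 mm over their backs; the gripper's body (76 mm by 85 mm) begins 54 mm behind the grasp point. The pads swing forward as they close: fully open they stand 13 mm farther back than shut.
Start: joints at [1.19, 0.353, 1.633, -0, 1.155, -0.002], TCP at [231.127, 580.696, 253.281] pointing down, gripper open.
Joint ranges: [-2.63, 2.63], [-0.92, 2.1], [0.06, 2.66], [-1.3, 4.44], [0, 2.69], [-3.02, 3.02]. Speed limits (rad/s): [2.22, 2.22, 2.79, 3.14, 3.14, 3.14].

INTERFACE

Orientations are given as [roll, pitch, yaw] about the fixed x, y, z axes, in that order (R = Rz(yaw) Ry(pitch) Rx(roll)).
In Python, from rig import status, viewer, job gives the robot as it stands.
- The arm moves only by the tool send_rows, never from a script. Its argument "plan" is a list of rows, each a list of 3 entries, a list of its own where there are three numbers: the shift along the tool's x, y, z in m, then the turn, a rotation vector about the tool's x, y, z in rad, then the opening, from -1 (shut) to 1 (fully open). In form: [[[x, y, z], [rx, ry, rz], jaw], ...]. A call has exactly 5 rows; each row is the pose to reach, as a shift and turn from the pose measured when the call began, along the tool's axes at that moment; what a row does not reach only later rows make up. A row lasts 1/12 s, in which the tool goes at most 41.7 mm and 7.16 degrees, less where a joint would pass 70% of its speed; a pose out of reach is approached as far as the arm can. A call with a gripper value outside its range is refused whole. The fingers move at their own pace and stop on an object; "squeeze" is the grip in N (left out, the last holds). Time passes only in rows, so rows that repeat a pose let the fingers close, or fill a call up. It gives the time, the measured TCP pose, the force and the opening at its end, in the units of the state.
- status.sense(): the state, without advancing time (a new reading comes with each control period).
- viewer.grab_frame(name): name is "side" or "top"; returns the picture (384x512x3 uint8, red, green, blue); there is no depth.
- viewer.camera_params(name): a dict with "intrinsics" (3x3 intrinsics, pixels), "xyz" and "orientation" of the camera in the world. Camera axes: x right, y down, z forward; pixel columns grow to the right and rows downward; lengths in mm; the calibration is good to about 2 mm. A picture is of the moment at which its call begins. camera_params takes no time and is no camera call.
- job.sign_off(): hands the job in, once; it reports no verdict.
Trained networks look in the newest picture that a camera, given by its name, has taken for a name from the list of things; names that differ only in an ending like _2 or _b are one class to them, and where a whole thing is asked for, a point or a joint stands for the part that bears it (a point fixed in the world has none). Each returns a list of dicts, best first, with "p" (0 to 1); they miss things now and then, are a little off and sometimes report something else, mostly with a low value. They report only what shows in the picture. A call takes as long as a camera call.
- viewer.cut_out(label, camera): "mask" (384x512 bool, what is visible of it) and "extent" ([left, top, width, height] in pixels, round what is visible of it).
The state is a dict: "clock": time; "qpos": joint angles; "qvel": joint speeds; "joint_efforts": joint torques, N m; "eef_pos": TCP position; "tcp_rot": TCP orientation; "contact_force": force on the tool from outside, world axes, zero at the start; "wrist_torque": the same for the moment, N m; "opening": opening from 0.0 (shut) to 1.0 (fully open).
Only numpy, scipy, OpenCV 4.12 (cv2) and the standard library are available. Lean on these libraries where they do the work, as an engineer would, in place of code of your own. Each camera call takes 0.05 s, during which the arm holds its last target.

## Working session

There is one attempt and no reset: what is moved stays moved. The work goes in short steps, Python scripts to look and compute and a tool call to move; the robot and the scene stay as the last step left them, time stands still between calls to the robot, and variables do not carry over. Pictures are saved under pics/ and viewed, and the job is handed in when it is done.

Besides the shell and the picture viewer there is one more tool, called after "Request:" in YAML: its name, and indented under it one key for each argument. send_rows: Moves the arm, as the interface text tells. Its arguments: {"type":"object","properties":{"plan":{"type":"array"},"squeeze":{"type":"number"}},"required":["plan"]}

```bash
ls; mkdir -p pics
python3 - <<'E'
from rig import status, viewer, job
import cv2
s=status.sense(); print(s)
for n in ("top","side"):
    im=viewer.grab_frame(n); cv2.imwrite(f"pics/{n}0.png",cv2.cvtColor(im,cv2.COLOR_RGB2BGR))
    print(viewer.camera_params(n))
E
```

```text
pics
{'clock': 0.0, 'qpos': array([ 1.18961589e+00,  3.53648294e-01,  1.63414950e+00, -1.30829546e-05,
        1.15518288e+00, -2.40723214e-03]), 'qvel': array([-0.00031597,  0.00065082,  0.00064854,  0.00067086, -0.00035637,
       -0.00122662]), 'joint_efforts': array([-1.80356169e-04, -6.05243325e+01, -3.42060399e+01, -1.19553852e-04,
        9.41825216e-03, -7.19348463e-05]), 'eef_pos': array([230.95380632, 580.27952538, 252.55498672]), 'tcp_rot': array([3.14158403e+00, 1.38805172e-03, 1.19202841e+00]), 'contact_force': array([-0.36489572, -0.31416229,  0.21232575]), 'wrist_torque': array([0.06085751, 0.01874821, 0.04135923]), 'opening': 0.9993121742502901}
{'intrinsics': array([[359.95466951,   0.        , 256.07285494],
       [  0.        , 359.95466951, 188.8362211 ],
       [  0.        ,   0.        ,   1.        ]]), 'xyz': array([ 465.96333531,   28.39063187, 1011.39431629]), 'orientation': array([-3.08098769, -0.00731728, -1.58042608])}
{'intrinsics': array([[410.54070922,   0.        , 251.51536761],
       [  0.        , 410.54070922, 191.70740333],
       [  0.        ,   0.        ,   1.        ]]), 'xyz': array([533.10181737, 963.11246021, 415.75894051]), 'orientation': array([-1.93030778,  0.01068672,  3.10739796])}
```

View pics/top0.png

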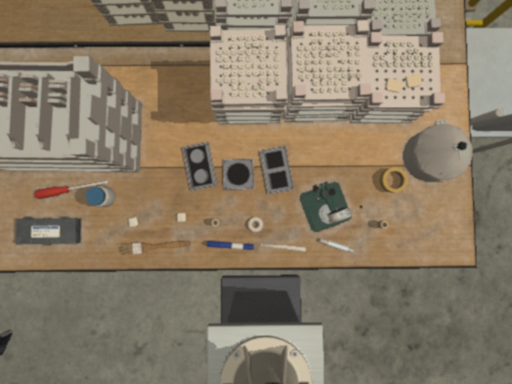

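View pics/side0.png

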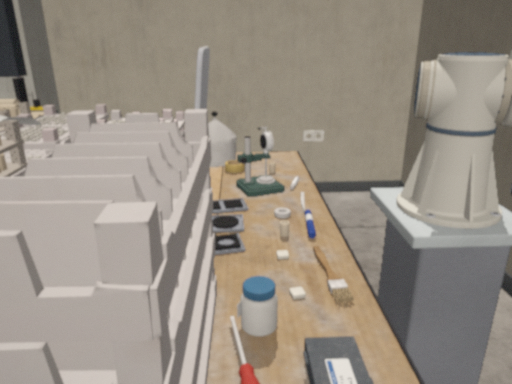

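```bash
cat > h.py <<'E'
import numpy as np, cv2
from scipy.spatial.transform import Rotation as R
from rig import status, viewer, job
def cam(n):
    c=viewer.camera_params(n); return c['intrinsics'],np.array(c['xyz']),R.from_euler('xyz',c['orientation']).as_matrix()
def proj(n,P):
    K,t,M=cam(n); q=(np.atleast_2d(P)-t)@M; q=q@K.T; return q[:,:2]/q[:,2:]
def unproj(n,uv,z):
    K,t,M=cam(n); uv=np.atleast_2d(uv).astype(float); d=np.c_[uv,np.ones(len(uv))]@np.linalg.inv(K).T@M.T
    return t+d*((z-t[2])/d[:,2])[:,None]
def save(n,name,box=None,s=1):
    im=viewer.grab_frame(n)
    if box: im=im[box[1]:box[3],box[0]:box[2]]
    im=cv2.resize(im,None,fx=s,fy=s,interpolation=cv2.INTER_CUBIC)
    cv2.imwrite(f"pics/{name}.png",cv2.cvtColor(im,cv2.COLOR_RGB2BGR))
E
python3 - <<'E'
from h import *
save('top','t1',(110,130,270,260),5)
save('top','t2',(240,130,430,260),4)
Z={'short_tube_1_center':31,'glazed_plate_1_center':8,'ring_gauge_center':12,'tube_tray':12,'plate_tray':10,'gauge_tray':10,'comparator':0}
for n in Z:
    for cm in ('top','side'):
        for d in viewer.cut_out(n,cm)[:4]:
            m=d['mask']; ys,xs=np.nonzero(m)
            rect=cv2.minAreaRect(np.c_[xs,ys].astype(np.float32))
            c=(xs.mean(),ys.mean())
            print(n,cm,round(d['p'],2),d['extent'],len(xs),np.round(c,1),np.round(rect[1],1),round(rect[2],1),np.round(unproj(cm,c,Z[n]/2)[0,:2],1), np.round(unproj(cm,c,Z[n])[0,:2],1))
E
```

```text
short_tube_1_center top 0.61 [377.8, 222.0, 12.2, 6.3] 67 [382.9 223.9] [ 6. 10.] 90.0 [ 426.  -328.8] [ 426.6 -323.3]
short_tube_1_center side 0.58 [268.9, 166.6, 4.0, 5.7] 48 [272.4 167. ] [8. 5.] 90.0 [ 424.4 -328.3] [ 428.6 -278.3]
short_tube_1_center side 0.47 [274.4, 207.4, 15.3, 7.9] 110 [282.  212.3] [ 8. 14.] 90.0 [431.5  46.3] [435.4  81.8]
ring_gauge_center side 0.69 [271.8, 207.7, 20.0, 13.4] 177 [281.6 212.3] [11. 17.] 90.0 [430.1  23.9] [431.6  37.6]
tube_tray top 0.92 [184.5, 143.9, 32.7, 45.2] 1220 [199.6 165.3] [44.9 27.3] 78.7 [594.5 178.4] [593.7 177.5]
tube_tray side 0.6 [213.6, 237.8, 32.7, 18.4] 507 [228.4 243.5] [18.7 30.1] 84.3 [560.  183.3] [559.6 194.8]
plate_tray top 0.95 [263.1, 145.2, 30.5, 49.0] 1136 [276.6 169.1] [44.3 26.6] 79.1 [582.  -37.7] [581.4 -37.4]
plate_tray side 0.7 [212.3, 195.3, 35.4, 19.0] 453 [229.6 205.1] [13.6 35.2] 87.0 [560.8 -33.1] [560.4 -21. ]
gauge_tray top 0.6 [225.0, 157.2, 30.5, 31.1] 908 [238.2 173.4] [30.4 30.7] 87.0 [570.7  70.1] [570.2  69.9]
gauge_tray top 0.4 [185.4, 146.3, 29.8, 42.4] 1222 [199.5 165.3] [44.5 28.1] 78.1 [594.7 178.8] [594.1 178.1]
gauge_tray side 0.85 [212.5, 214.5, 30.3, 19.1] 539 [227.7 222.7] [17. 31.] 90.0 [563.7  75.7] [563.3  86.5]
gauge_tray side 0.39 [289.3, 284.7, 16.7, 14.7] 189 [297.4 292.4] [12.9 16.7] 82.9 [438.2 366.8] [439.3 374. ]
```

View pics/t1.png

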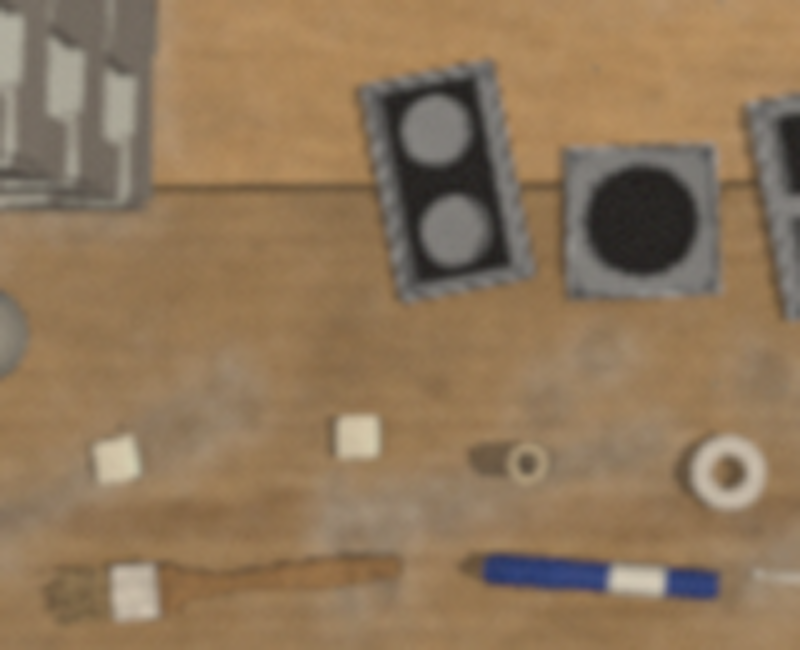

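View pics/t2.png

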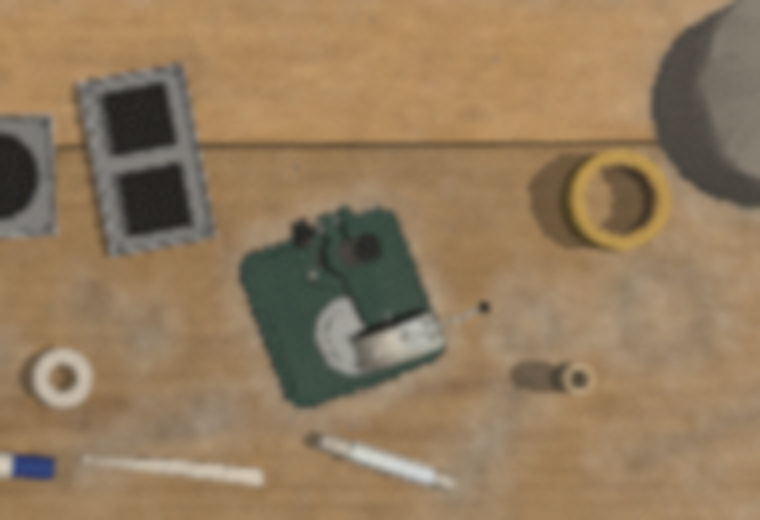

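Run:
```python
from h import *
im=viewer.grab_frame('top'); hsv=cv2.cvtColor(im,cv2.COLOR_RGB2HSV)
def seg(name,box,cond,z):
    x0,y0,x1,y1=box; s=8
    c=cv2.resize(im[y0:y1,x0:x1],None,fx=s,fy=s,interpolation=cv2.INTER_CUBIC).astype(int)
    m=cond(c).astype(np.uint8)
    n,l,st,ce=cv2.connectedComponentsWithStats(m)
    for i in range(1,n):
        if st[i,4]<8*64: continue
        cs,_=cv2.findContours((l==i).astype(np.uint8),cv2.RETR_EXTERNAL,cv2.CHAIN_APPROX_NONE)
        r=cv2.minAreaRect(max(cs,key=len)); uv=(np.array(r[0])+.5)/s-.5+[x0,y0]
        bp=cv2.boxPoints(r)/s+[x0,y0]; w=unproj('top',bp,z); e1=w[1]-w[0]; e2=w[2]-w[1]
        ang=np.degrees(np.arctan2(e1[1],e1[0]))
        print(name,np.round(uv,1),'size mm',np.round([np.hypot(*e1[:2]),np.hypot(*e2[:2])],1),'ang',round((ang+45)%90-45,1),'xy',np.round(unproj('top',uv,z)[0,:2],1))
br=lambda c:(c.min(2)>150)
dk=lambda c:(c.max(2)<62)
seg('plateA',(122,212,145,232),br,8)
seg('plateB',(171,208,192,228),br,8)
seg('tubeA',(204,213,226,233),lambda c:c.max(2)>158,31)
seg('tubeB',(375,215,396,235),lambda c:c.max(2)>158,31)
seg('ring',(244,212,270,237),br,12)
seg('tubetray dark',(182,140,220,192),dk,12)
seg('gauge',(222,155,256,192),dk,10)
seg('plate pads',(258,142,298,196),dk,10)
for p in [(215.4,222.8),(384.2,224.5)]: print(unproj('top',p,31))
for p in [(197.2,156),(201,176)]: print('well',unproj('top',p,4))
for p in [(214.9,222.3),(383.9,224)]: print(im[int(p[1])-4:int(p[1])+6,int(p[0])-5:int(p[0])+6].max(2))
```

```text
plateA [133.  221.6] size mm [20.4 20.6] ang 12.0 xy [439.  362.4]
plateB [181.3 216.8] size mm [19.3 19.8] ang 1.2 xy [450.9 228.6]
tubeA [215.6 222.7] size mm [21.7 15.9] ang -21.8 xy [434.5 131.1]
tubeB [385.  224.5] size mm [57.  53.8] ang -0.6 xy [ 425. -329.]
ring [255.4 224. ] size mm [35.6 36.1] ang -0.6 xy [429.1  23.4]
tubetray dark [198.6 165.5] size mm [ 52.  107.1] ang 10.6 xy [593.3 180.1]
gauge [237.9 173.6] size mm [58.6 59.7] ang -7.4 xy [569.6  70.9]
plate pads [274.2 159.3] size mm [43.4 42.6] ang 10.8 xy [609.  -31.1]
plate pads [278.1 179.5] size mm [43.9 42.6] ang 10.5 xy [552.3 -41.3]
[[434.1554987  131.79385876  31.        ]]
[[ 425.02080308 -326.85533971   31.        ]]
well [[621.17805745 185.32826354   4.        ]]
well [[564.53258542 174.66032772   4.        ]]
[[133 131 130 133 138 150 157 150 145 145 150]
 [113 113 117 130 147 159 166 164 160 150 144]
 [109 109 119 146 157 146 145 152 165 162 144]
 [108 112 127 154 146 116 109 124 147 165 149]
 [107 112 136 157 138 101  98 110 139 162 152]
 [105 109 134 157 143 107  96 113 145 162 147]
 [107 109 127 155 158 131 117 131 159 163 143]
 [131 129 134 150 163 161 160 162 163 154 142]
 [144 142 142 148 155 162 163 159 153 147 144]
 [146 145 144 144 147 151 150 149 148 148 151]]
[[154 148 137 136 145 160 167 167 165 163 158]
 [123 115 108 116 144 166 174 175 172 167 162]
 [ 94  87  98 126 149 149 144 151 167 174 165]
 [ 81  84 107 143 148 119 100 111 142 167 169]
 [ 80  86 113 144 142 104  85  93 120 159 173]
 [ 81  82 107 142 142 107  88  95 122 160 176]
 [ 86  82  95 132 149 130 115 120 144 169 175]
 [108 103 102 123 148 162 163 164 169 173 167]
 [146 143 141 142 154 166 173 173 169 166 161]
 [162 161 162 160 161 164 167 164 162 161 158]]
```

```bash
cat > go.py <<'E'
import sys
from h import *
x,y,z,yaw=map(float,sys.argv[1:5])
s=status.sense(); p=np.array(s['eef_pos']); M=R.from_euler('xyz',s['tcp_rot']).as_matrix()
# target: tool down, yaw in deg
T=R.from_euler('xyz',[np.pi,0,np.radians(yaw)]).as_matrix()
d=M.T@(np.array([x,y,z])-p)/1000; r=R.from_matrix(M.T@T).as_rotvec()
print('t',round(s['clock'],2),'pos',np.round(p,1),'rpy deg',np.round(np.degrees(s['tcp_rot']),1),'q',np.round(s['qpos'],2),'op',round(s['opening'],3),'F',np.round(s['contact_force'],1))
print('shift',np.round(d,4),'rot',np.round(r,3), 'len',round(np.linalg.norm(d)*1000))
E
python3 go.py 435 132 150 90
```

```text
t 0.95 pos [231.1 580.7 253.3] rpy deg [180.    0.   68.3] q [ 1.19  0.35  1.63 -0.    1.16 -0.  ] op 1.0 F [0.3 0.2 0.1]
shift [-0.3415  0.3553  0.1033] rot [ 0.     0.    -0.379] len 504
```

Request:
send_rows:
  plan:
    - [[-0.02, 0.021, 0], [0, 0, -0.05], 0.3]
    - [[-0.045, 0.048, 0], [0, 0, -0.12], 0.3]
    - [[-0.072, 0.076, 0], [0, 0, -0.2], 0.3]
    - [[-0.1, 0.104, 0], [0, 0, -0.29], 0.3]
    - [[-0.127, 0.132, 0], [0, 0, -0.379], 0.3]
  squeeze: 40

```text
clock: 1.37
eef_pos: [307.0, 412.2, 253.3]
tcp_rot: [3.141, -0.0, 1.576]
contact_force: [0.7, -0.3, 0.3]
opening: 0.652
```

```bash
python3 go.py 435 132 130 90
```

```text
t 1.37 pos [307.  412.2 253.3] rpy deg [180.   -0.   90.3] q [ 0.93  0.18  1.87 -0.    1.09 -0.65] op 0.652 F [ 0.7 -0.3  0.3]
shift [-0.2809  0.1265  0.1233] rot [ 0.    -0.     0.005] len 332
```

Request:
send_rows:
  plan:
    - [[-0.03, 0.013, 0.012], [0, 0, 0], 0.2]
    - [[-0.062, 0.028, 0.027], [0, 0, 0], 0.2]
    - [[-0.094, 0.042, 0.042], [0, 0, 0], 0.2]
    - [[-0.126, 0.057, 0.056], [0, 0, 0], 0.2]
    - [[-0.158, 0.071, 0.07], [0, 0, 0], 0.2]

```text
clock: 1.78
eef_pos: [379.4, 253.2, 183.0]
tcp_rot: [3.141, -0.001, 1.576]
contact_force: [0.9, 0.0, -0.2]
opening: 0.598
```

Request:
send_rows:
  plan:
    - [[-0.031, 0.014, 0.014], [0, 0, 0], 0.2]
    - [[-0.06, 0.027, 0.026], [0, 0, 0], 0.2]
    - [[-0.088, 0.04, 0.039], [0, 0, 0], 0.2]
    - [[-0.11, 0.05, 0.049], [0, 0, 0], 0.2]
    - [[-0.122, 0.055, 0.053], [0, 0, 0], 0.2]

```text
clock: 2.2
eef_pos: [435.6, 129.1, 128.9]
tcp_rot: [3.141, 0.0, 1.575]
contact_force: [0.2, 0.8, -0.4]
opening: 0.602
```

```bash
python3 go.py 435 132 33 90; python3 -c "
from h import *
save('side','s1',(180,150,380,300),4); save('top','t3',(150,130,310,260),5)"
```

```text
t 2.2 pos [435.6 129.1 128.9] rpy deg [180.    0.   90.2] q [ 0.28  0.26  2.1  -0.    0.78 -1.29] op 0.602 F [ 0.2  0.8 -0.4]
shift [ 0.0029 -0.0006  0.0959] rot [0.    0.    0.004] len 96
```

View pics/s1.png

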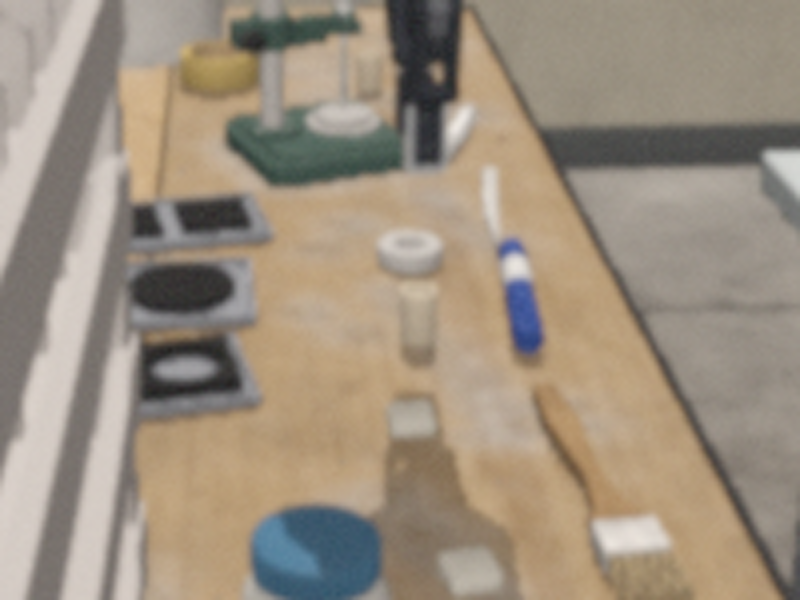

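View pics/t3.png

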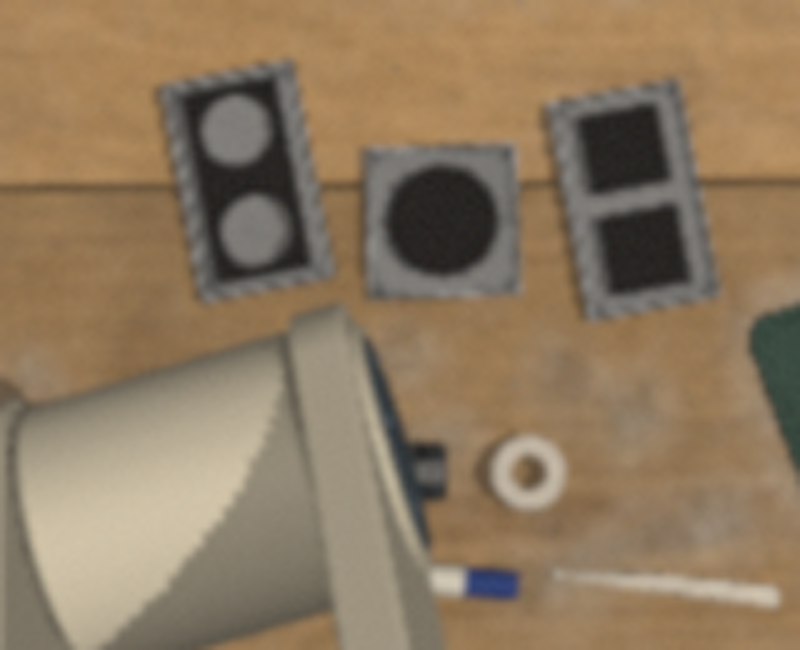

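Request:
send_rows:
  plan:
    - [[0.003, -0.001, 0.02], [0, 0, 0], 0.2]
    - [[0.003, -0.001, 0.045], [0, 0, 0], 0.2]
    - [[0.003, -0.001, 0.07], [0, 0, 0], 0.2]
    - [[0.003, -0.001, 0.088], [0, 0, 0], 0.2]
    - [[0.003, -0.001, 0.096], [0, 0, 0], 0.2]

```text
clock: 2.72
eef_pos: [433.3, 133.2, 31.8]
tcp_rot: [-3.139, 0.001, 1.574]
contact_force: [-0.3, 0.1, -0.4]
opening: 0.601
```

Request:
send_rows:
  plan:
    - [[0, 0, 0], [0, 0, 0], 0.2]
    - [[0, 0, 0], [0, 0, 0], -0.2]
    - [[0, 0, 0], [0, 0, 0], -0.8]
    - [[0, 0, 0], [0, 0, 0], -0.8]
    - [[0, 0, 0], [0, 0, 0], -0.8]

```text
clock: 3.13
eef_pos: [434.1, 133.7, 33.0]
tcp_rot: [-3.141, -0.0, 1.574]
contact_force: [-1.7, 1.8, 7.8]
opening: 0.229
```

Request:
send_rows:
  plan:
    - [[0, 0, 0], [0, 0, 0], -0.8]
    - [[0, 0, 0], [0, 0, 0], -0.8]
    - [[0, 0, 0], [0, 0, 0], -0.8]
    - [[0, 0, 0], [0, 0, 0], -0.8]
    - [[0, 0, 0], [0, 0, 0], -0.8]

```text
clock: 3.55
eef_pos: [434.1, 133.7, 33.0]
tcp_rot: [-3.142, -0.0, 1.574]
contact_force: [-0.1, 0.4, 2.2]
opening: 0.227
```

```bash
python3 go.py 435 132 33 90; python3 -c "
from h import *
save('side','s2',(180,150,380,300),4)"
```

```text
t 3.55 pos [434.1 133.7  33. ] rpy deg [-180.    -0.    90.2] q [ 0.3   0.45  2.14  0.    0.55 -1.28] op 0.227 F [-0.1  0.4  2.2]
shift [-0.0017  0.0009  0.    ] rot [-0.    -0.     0.003] len 2
```

View pics/s2.png

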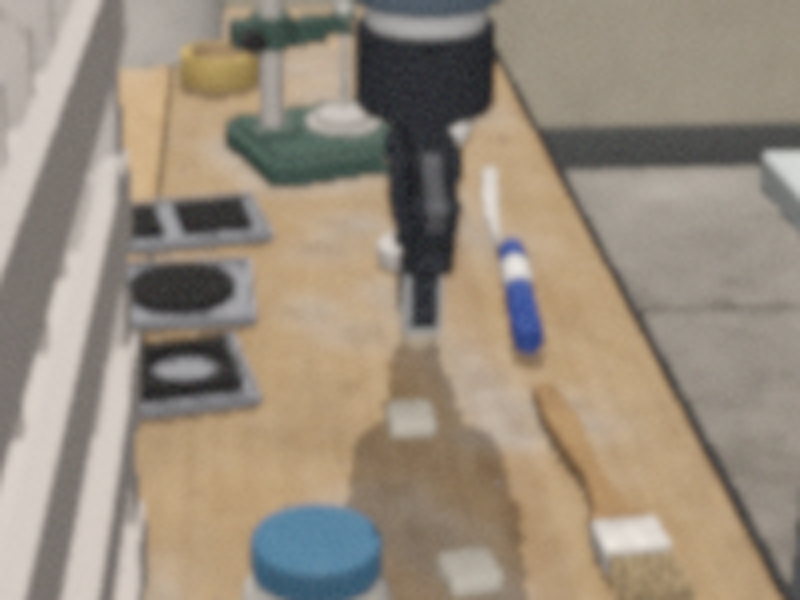

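Request:
send_rows:
  plan:
    - [[0, 0, -0.012], [0, 0, 0], -0.8]
    - [[0, 0, -0.03], [0, 0, 0], -0.8]
    - [[0, 0, -0.05], [0, 0, 0], -0.8]
    - [[0, 0, -0.065], [0, 0, 0], -0.8]
    - [[0, 0, -0.07], [0, 0, 0], -0.8]

```text
clock: 4.02
eef_pos: [435.1, 133.9, 104.8]
tcp_rot: [3.139, -0.001, 1.574]
contact_force: [-0.1, 0.1, -0.8]
opening: 0.231
```

```bash
python3 go.py 621.5 185.4 100 100.7; python3 -c "
from h import *
save('side','s3',(180,150,380,300),4)"
```

```text
t 4.02 pos [435.1 133.9 104.8] rpy deg [ 1.799e+02 -1.000e-01  9.020e+01] q [ 0.3   0.31  2.11  0.    0.72 -1.28] op 0.231 F [-0.1  0.1 -0.8]
shift [0.0509 0.1865 0.0053] rot [ 0.003 -0.001 -0.184] len 193
```

View pics/s3.png

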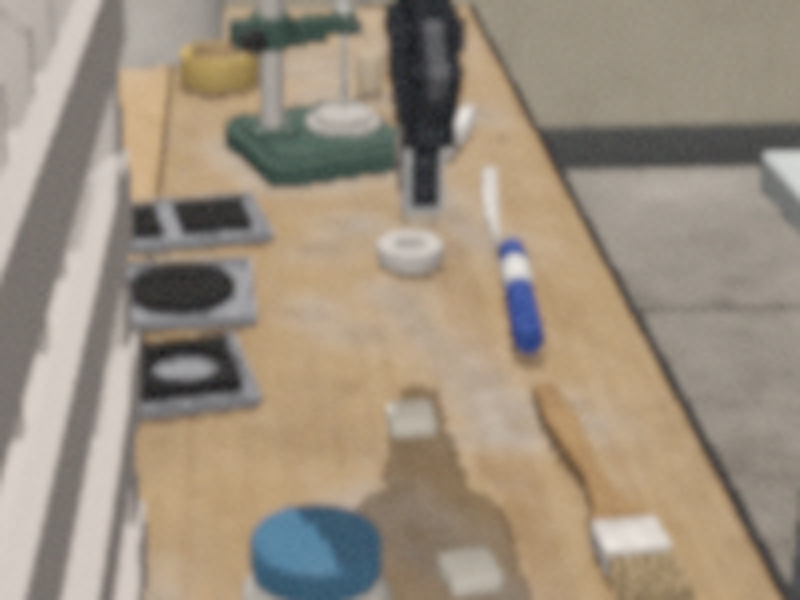

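Request:
send_rows:
  plan:
    - [[0.006, 0.022, 0], [0, 0, -0.02], -0.8]
    - [[0.016, 0.058, 0], [0, 0, -0.06], -0.8]
    - [[0.026, 0.097, 0], [0, 0, -0.1], -0.8]
    - [[0.037, 0.135, 0.002], [0, 0, -0.14], -0.8]
    - [[0.046, 0.17, 0.004], [0, 0, -0.184], -0.8]

```text
clock: 4.48
eef_pos: [606.8, 181.0, 99.9]
tcp_rot: [3.139, -0.001, 1.76]
contact_force: [0.9, 0.5, 0.0]
opening: 0.228
```

Request:
send_rows:
  plan:
    - [[0.006, 0.012, 0], [0, 0, 0], -0.8]
    - [[0.005, 0.012, 0], [0, 0, 0], -0.8]
    - [[0.005, 0.012, 0], [0, 0, 0], -0.8]
    - [[0.005, 0.012, 0], [0, 0, 0], -0.8]
    - [[0.005, 0.012, 0], [0, 0, 0], -0.8]

```text
clock: 4.9
eef_pos: [615.9, 187.5, 99.3]
tcp_rot: [3.141, -0.0, 1.76]
contact_force: [0.6, 1.0, -0.2]
opening: 0.224
```

```bash
python3 go.py 621.5 185.4 38 100.7; python3 -c "
from h import *
save('side','s4',(150,150,350,300),4);save('top','t4',(150,100,310,230),5)"
```

```text
t 4.9 pos [615.9 187.5  99.3] rpy deg [180.   -0.  100.8] q [ 0.29  0.55  1.7   0.    0.89 -1.47] op 0.224 F [ 0.6  1.  -0.2]
shift [-0.0032  0.005   0.0613] rot [ 0.    -0.     0.002] len 62
```

View pics/s4.png

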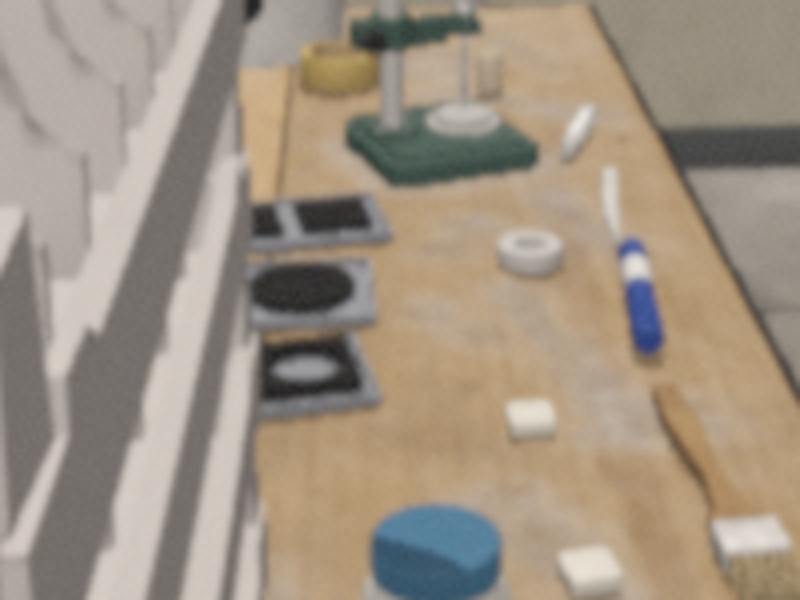

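View pics/t4.png

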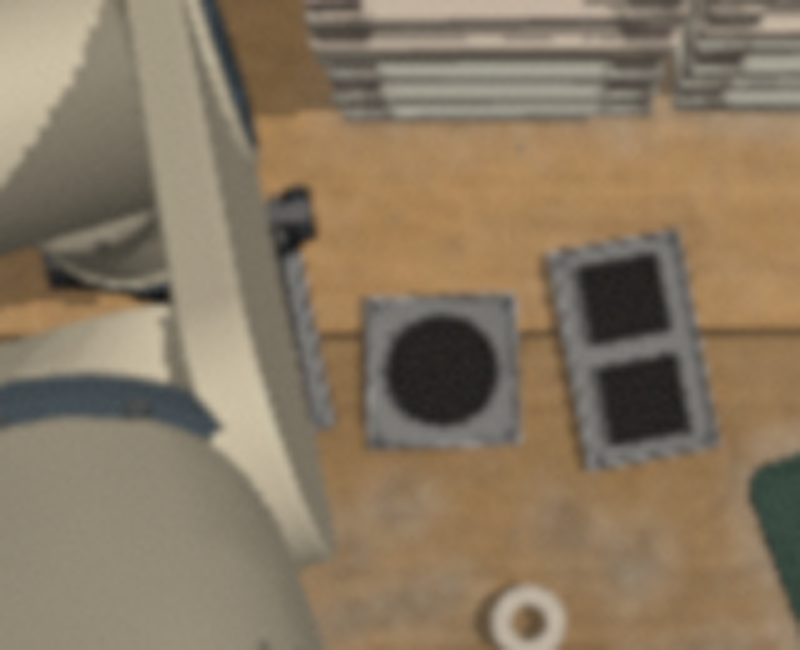

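Request:
send_rows:
  plan:
    - [[-0.003, 0.005, 0.01], [0, 0, 0], -0.8]
    - [[-0.003, 0.005, 0.025], [0, 0, 0], -0.8]
    - [[-0.003, 0.005, 0.04], [0, 0, 0], -0.8]
    - [[-0.003, 0.005, 0.05], [0, 0, 0], -0.8]
    - [[-0.003, 0.005, 0.055], [0, 0, 0], -0.8]

```text
clock: 5.42
eef_pos: [621.2, 185.2, 43.1]
tcp_rot: [-3.141, -0.0, 1.76]
contact_force: [-0.0, -0.1, 0.1]
opening: 0.229
```

```bash
python3 go.py 621.5 185.4 38 100.7
```

```text
t 5.42 pos [621.2 185.2  43.1] rpy deg [-180.    -0.   100.8] q [ 0.29  0.63  1.71  0.    0.8  -1.47] op 0.229 F [-0.  -0.1  0.1]
shift [0.0001 0.0003 0.0051] rot [-0.    -0.     0.002] len 5
```

Request:
send_rows:
  plan:
    - [[0, 0, 0.002], [0, 0, 0], -0.8]
    - [[0, 0, 0.004], [0, 0, 0], -0.8]
    - [[0, 0, 0.006], [0, 0, 0], -0.8]
    - [[0, 0, 0.006], [0, 0, 0], -0.8]
    - [[0, 0, 0.006], [0, 0, 0], -0.8]

```text
clock: 5.83
eef_pos: [621.5, 185.4, 37.6]
tcp_rot: [3.141, -0.0, 1.76]
contact_force: [0.9, -0.7, 0.3]
opening: 0.227
```

Request:
send_rows:
  plan:
    - [[0, 0, 0.001], [0, 0, 0], -0.8]
    - [[0, 0, 0.001], [0, 0, 0], -0.8]
    - [[0, 0, 0.001], [0, 0, 0], -0.5]
    - [[0, 0, 0.001], [0, 0, 0], -0.2]
    - [[0, 0, 0.001], [0, 0, 0], 0.0]

```text
clock: 6.25
eef_pos: [621.5, 185.4, 36.6]
tcp_rot: [3.141, -0.0, 1.76]
contact_force: [0.2, 1.1, -0.4]
opening: 0.49
```

Request:
send_rows:
  plan:
    - [[0, 0, 0], [0, 0, 0], 0.0]
    - [[0, 0, 0], [0, 0, 0], 0.1]
    - [[0, 0, 0], [0, 0, 0], 0.1]
    - [[0, 0, -0.005], [0, 0, 0], 0.1]
    - [[0, 0, -0.02], [0, 0, 0], 0.1]

```text
clock: 6.67
eef_pos: [620.0, 184.9, 55.1]
tcp_rot: [-3.138, 0.0, 1.76]
contact_force: [-0.3, -0.2, -0.2]
opening: 0.55
```

Request:
send_rows:
  plan:
    - [[0, 0, -0.03], [0, 0, 0], 0.1]
    - [[0, 0, -0.06], [0, 0, 0], 0.1]
    - [[0, 0, -0.1], [0, 0, 0], 0.1]
    - [[0, 0, -0.14], [0, 0, 0], 0.1]
    - [[0, 0, -0.18], [0, 0, 0], 0.1]

```text
clock: 7.08
eef_pos: [620.2, 184.9, 237.2]
tcp_rot: [-3.138, 0.0, 1.76]
contact_force: [0.6, 1.5, 0.2]
opening: 0.548
```

```bash
python3 go.py 425 -327 260 90
```

```text
t 7.08 pos [620.2 184.9 237.2] rpy deg [-179.8    0.   100.8] q [ 0.29  0.4   1.6   0.    1.15 -1.47] op 0.548 F [0.6 1.5 0.2]
shift [-0.4662 -0.2879 -0.0218] rot [-0.003  0.     0.189] len 548
```

Request:
send_rows:
  plan:
    - [[-0.02, -0.012, -0.022], [0, 0, 0.03], 0.2]
    - [[-0.05, -0.031, -0.023], [0, 0, 0.07], 0.2]
    - [[-0.084, -0.052, -0.023], [0, 0, 0.11], 0.2]
    - [[-0.118, -0.073, -0.023], [0, 0, 0.15], 0.2]
    - [[-0.152, -0.094, -0.023], [0, 0, 0.189], 0.2]

```text
clock: 7.5
eef_pos: [555.5, 16.8, 261.2]
tcp_rot: [-3.139, 0.001, 1.569]
contact_force: [0.4, -0.9, 0.2]
opening: 0.602
```

```bash
python3 go.py 425 -327 260 90;python3 -c "
from h import *
save('top','t5',(150,100,310,230),5)"
```

```text
t 7.5 pos [555.5  16.8 261.2] rpy deg [-179.9    0.    89.9] q [ 0.03  0.24  1.77 -0.    1.13 -1.54] op 0.602 F [ 0.4 -0.9  0.2]
shift [-0.3439 -0.13    0.0018] rot [-0.002  0.001 -0.001] len 368
```

View pics/t5.png

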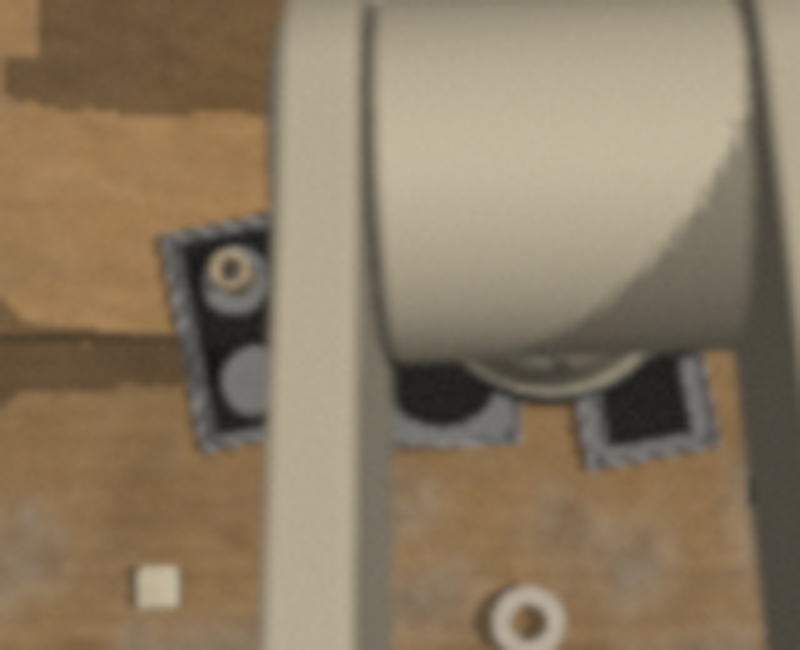

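Request:
send_rows:
  plan:
    - [[-0.033, -0.013, 0], [0, 0, 0], 0.2]
    - [[-0.068, -0.026, 0], [0, 0, 0], 0.2]
    - [[-0.103, -0.039, 0], [0, 0, 0], 0.2]
    - [[-0.138, -0.052, 0], [0, 0, 0], 0.2]
    - [[-0.172, -0.065, 0], [0, 0, 0], 0.2]

```text
clock: 7.97
eef_pos: [485.8, -162.0, 262.5]
tcp_rot: [-3.137, 0.005, 1.565]
contact_force: [0.5, -0.3, -0.1]
opening: 0.602
```

Request:
send_rows:
  plan:
    - [[-0.034, -0.013, 0], [0, 0, 0], 0.2]
    - [[-0.069, -0.026, 0], [0, 0, 0], 0.2]
    - [[-0.104, -0.039, 0], [0, 0, 0], 0.2]
    - [[-0.138, -0.052, 0], [0, 0, 0], 0.2]
    - [[-0.168, -0.063, 0], [0, 0, 0], 0.2]

```text
clock: 8.38
eef_pos: [420.7, -331.5, 264.1]
tcp_rot: [-3.137, 0.005, 1.565]
contact_force: [1.0, -1.0, 0.0]
opening: 0.6
```

```bash
python3 go.py 425 -327 33 90;python3 -c "
from h import *
save('top','t6',(150,100,310,230),5);save('side','s6',(200,100,360,220),5)
x0=190;y0=145
im=viewer.grab_frame('top')
print(im[145:165,188:206].max(2))"
```

```text
t 8.38 pos [ 420.7 -331.5  264.1] rpy deg [-179.8    0.3   89.7] q [-0.67  0.2   1.81 -0.01  1.13 -2.23] op 0.6 F [ 1. -1.  0.]
shift [0.0057 0.0053 0.2311] rot [-0.004  0.005 -0.006] len 231
[[148 150 148 135 124 118 119 127 122 115 103  90  94  98  91  79  78  95]
 [113 116 125 123 113 100  92  98  96  90  79  63  60  55  54  51  58  92]
 [ 95  88  94  95  88  75  65  62  58  53  48  44  42  40  40  43  51  88]
 [ 74  63  60  57  52  47  50  58  64  65  58  50  46  40  39  38  48  79]
 [ 50  45  42  41  48  68  93 114 126 123 109  89  71  51  41  36  46  74]
 [ 39  39  39  47  80 123 151 162 171 168 148 127 104  83  60  44  44  67]
 [ 39  37  38  65 118 158 166 153 153 165 167 153 131 110  85  59  43  58]
 [ 36  33  44  87 144 168 148 115 108 131 162 165 139 123 108  78  52  52]
 [ 36  33  57 104 158 172 135  93  87 111 150 162 138 124 115  88  55  48]
 [ 36  34  63 108 160 175 134  93  94 118 157 164 136 121 115  90  65  49]
 [ 36  37  69 105 150 168 143 117 117 142 165 158 131 123 119  96  68  50]
 [ 46  41  70  96 124 148 153 153 157 157 150 135 123 125 125 105  72  44]
 [ 52  40  66  93 108 122 135 143 143 134 121 117 122 130 123  99  68  43]
 [ 58  45  68 102 119 123 126 123 116 108 107 117 128 131 116  88  60  43]
 [ 63  47  64 102 127 134 132 129 124 119 122 127 131 123 102  74  49  39]
 [ 68  47  53  85 117 131 134 136 133 132 132 132 129 110  79  54  44  40]
 [ 76  48  44  61  87 108 122 130 131 131 128 121 107  87  59  46  39  42]
 [ 80  54  41  45  57  73  91  99 103 104 101  90  73  58  46  41  43  41]
 [ 87  58  46  42  43  46  54  62  64  69  64  56  48  46  43  43  42  41]
 [ 91  65  46  41  43  43  42  42  42  43  43  39  43  43  42  40  45  39]]
```

View pics/t6.png

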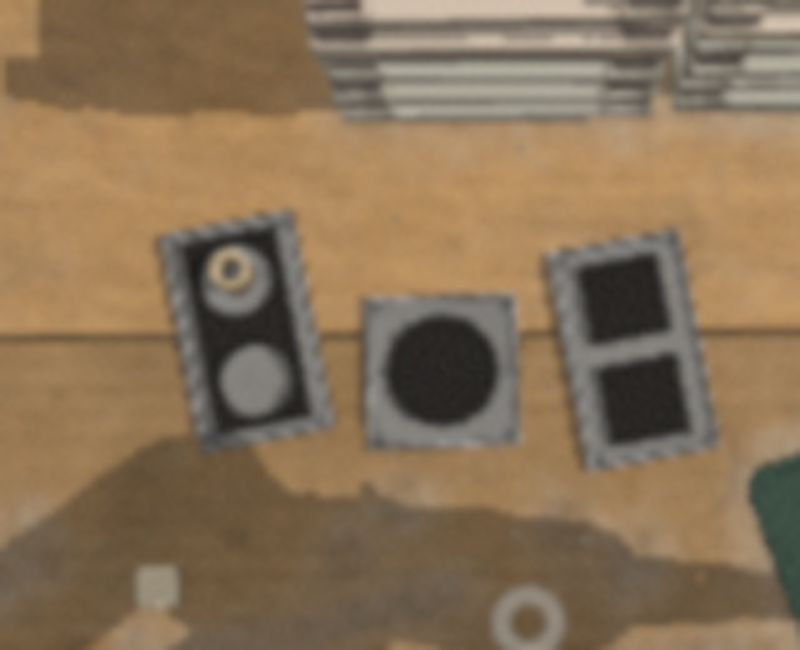

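View pics/s6.png

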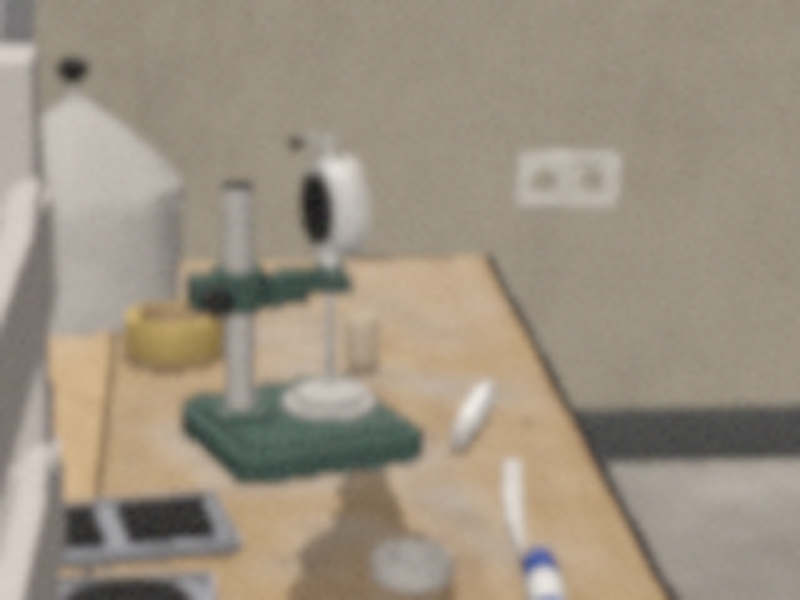

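Request:
send_rows:
  plan:
    - [[0.006, 0.005, 0.02], [0, 0, 0], 0.2]
    - [[0.006, 0.005, 0.05], [0, 0, 0], 0.2]
    - [[0.006, 0.005, 0.08], [0, 0, 0], 0.2]
    - [[0.006, 0.005, 0.105], [0, 0, 0], 0.2]
    - [[0.006, 0.005, 0.12], [0, 0, 0], 0.2]

```text
clock: 8.95
eef_pos: [424.9, -323.9, 141.5]
tcp_rot: [-3.135, 0.003, 1.563]
contact_force: [-0.5, 0.8, 0.2]
opening: 0.598
```

```bash
python3 go.py 425 -327 33 90;python3 -c "
from h import *
save('top','t7',(280,130,440,260),5);save('side','s7',(200,60,360,180),5)
print(unproj('top',(195.7,153.4),35))"
```

```text
t 8.95 pos [ 424.9 -323.9  141.5] rpy deg [-179.6    0.2   89.5] q [-0.65  0.35  1.92 -0.01  0.87 -2.21] op 0.598 F [-0.5  0.8  0.2]
shift [-0.0029  0.0009  0.1085] rot [-0.007  0.003 -0.008] len 109
[[623.58892609 184.59167693  35.        ]]
```

View pics/t7.png

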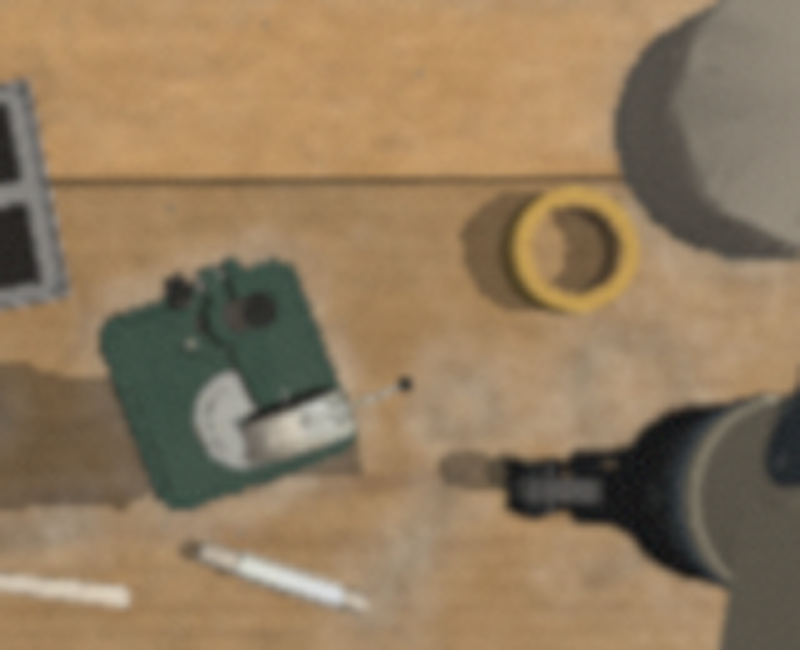

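View pics/s7.png

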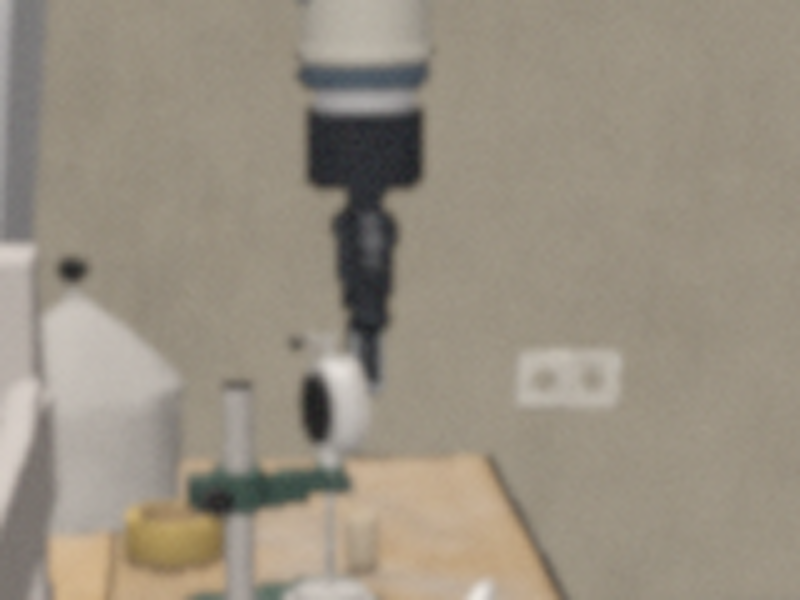

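Request:
send_rows:
  plan:
    - [[-0.003, 0.001, 0.02], [-0.007, 0.003, 0], 0.2]
    - [[-0.003, 0.001, 0.05], [-0.007, 0.003, 0], 0.2]
    - [[-0.003, 0.001, 0.08], [-0.007, 0.003, 0], 0.2]
    - [[-0.003, 0.001, 0.1], [-0.007, 0.003, 0], 0.2]
    - [[-0.003, 0.001, 0.108], [-0.007, 0.003, 0], 0.2]

```text
clock: 9.47
eef_pos: [424.3, -325.8, 32.3]
tcp_rot: [-3.139, -0.003, 1.564]
contact_force: [0.5, 0.4, -0.1]
opening: 0.598
```

Request:
send_rows:
  plan:
    - [[0, 0, 0], [0, 0, 0], 0.2]
    - [[0, 0, 0], [0, 0, 0], -0.2]
    - [[0, 0, 0], [0, 0, 0], -0.8]
    - [[0, 0, 0], [0, 0, 0], -0.8]
    - [[0, 0, 0], [0, 0, 0], -0.8]

```text
clock: 9.88
eef_pos: [425.5, -326.4, 34.1]
tcp_rot: [-3.141, -0.001, 1.563]
contact_force: [0.6, 0.9, 6.3]
opening: 0.228
```

Request:
send_rows:
  plan:
    - [[0, 0, 0], [0, 0, 0], -0.8]
    - [[0, 0, 0], [0, 0, 0], -0.8]
    - [[0, 0, 0], [0, 0, 0], -0.8]
    - [[0, 0, 0], [0, 0, 0], -0.8]
    - [[0, 0, 0], [0, 0, 0], -0.8]

```text
clock: 10.3
eef_pos: [425.4, -326.4, 34.2]
tcp_rot: [-3.141, -0.001, 1.563]
contact_force: [0.0, -0.1, -0.7]
opening: 0.223
```

```bash
python3 go.py 425 -327 260 90
```

```text
t 10.3 pos [ 425.4 -326.4   34.2] rpy deg [-1.80e+02 -1.00e-01  8.96e+01] q [-0.66  0.53  1.97  0.    0.65 -2.22] op 0.223 F [ 0.  -0.1 -0.7]
shift [-0.0003 -0.0005 -0.2258] rot [-0.001 -0.001 -0.007] len 226
```

Request:
send_rows:
  plan:
    - [[0, 0, -0.012], [0, 0, 0], -0.8]
    - [[0, 0, -0.035], [0, 0, 0], -0.8]
    - [[0, 0, -0.065], [0, 0, 0], -0.8]
    - [[0, 0, -0.095], [0, 0, 0], -0.8]
    - [[0, 0, -0.125], [0, 0, 0], -0.8]

```text
clock: 10.72
eef_pos: [425.1, -326.4, 161.1]
tcp_rot: [-3.141, -0.002, 1.563]
contact_force: [0.6, 0.1, -0.2]
opening: 0.231
```

Request:
send_rows:
  plan:
    - [[0, 0, -0.03], [0, 0, 0], -0.8]
    - [[0, 0, -0.06], [0, 0, 0], -0.8]
    - [[0, 0, -0.085], [0, 0, 0], -0.8]
    - [[0, 0, -0.1], [0, 0, 0], -0.8]
    - [[0, 0, -0.105], [0, 0, 0], -0.8]

```text
clock: 11.13
eef_pos: [426.1, -327.2, 269.9]
tcp_rot: [3.139, 0.001, 1.563]
contact_force: [0.5, -1.7, 0.3]
opening: 0.226
```

```bash
python3 go.py 564.7 174.8 270 100.7; python3 -c "
from h import *
save('side','s8',(200,40,360,160),5)"
```

```text
t 11.13 pos [ 426.1 -327.2  269.9] rpy deg [1.798e+02 1.000e-01 8.960e+01] q [-0.66  0.2   1.81  0.    1.13 -2.22] op 0.226 F [ 0.5 -1.7  0.3]
shift [ 5.030e-01  1.348e-01 -4.000e-04] rot [ 0.003  0.002 -0.194] len 521
```

View pics/s8.png

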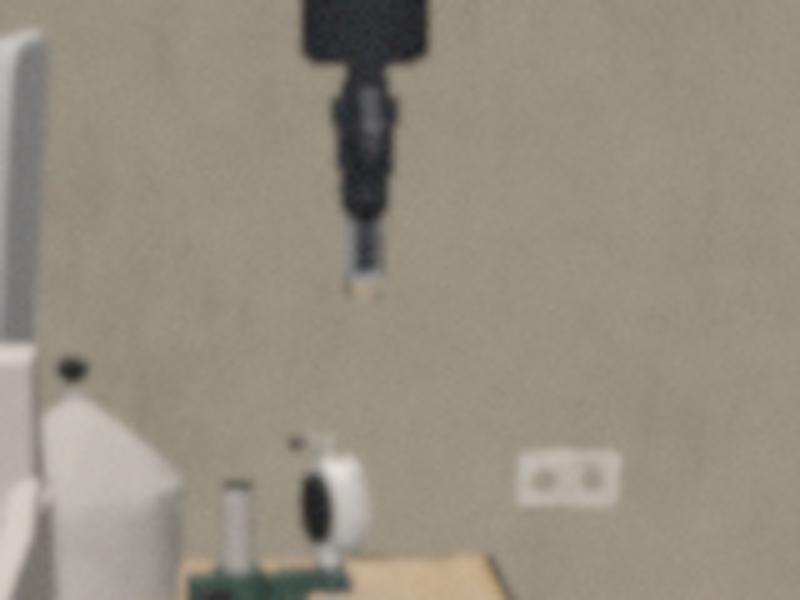

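Tube 2 is held (cream end below the pads at crop (365,285)). Carry it over the comparator.

Request:
send_rows:
  plan:
    - [[0.02, 0.005, 0], [0, 0, 0], -0.8]
    - [[0.053, 0.014, 0], [0, 0, 0], -0.8]
    - [[0.088, 0.024, 0], [0, 0, 0], -0.8]
    - [[0.124, 0.033, 0], [0, 0, 0], -0.8]
    - [[0.16, 0.043, 0], [0, 0, 0], -0.8]

```text
clock: 11.6
eef_pos: [469.3, -165.7, 267.8]
tcp_rot: [3.141, 0.0, 1.562]
contact_force: [1.6, -0.5, 0.4]
opening: 0.227
```

Request:
send_rows:
  plan:
    - [[0.035, 0.01, 0], [0, 0, 0], -0.8]
    - [[0.07, 0.019, 0], [0, 0, 0], -0.8]
    - [[0.105, 0.028, 0], [0, 0, -0.02], -0.8]
    - [[0.14, 0.038, 0], [0, 0, -0.05], -0.8]
    - [[0.175, 0.047, 0], [0, 0, -0.08], -0.8]

```text
clock: 12.02
eef_pos: [517.1, 10.7, 266.6]
tcp_rot: [-3.14, 0.0, 1.644]
contact_force: [1.8, -0.3, -0.0]
opening: 0.226
```

```bash
python3 go.py 564.7 174.8 230 100.7
```

```text
t 12.02 pos [517.1  10.7 266.6] rpy deg [-179.9    0.    94.2] q [ 0.02  0.17  1.85 -0.    1.13 -1.63] op 0.226 F [ 1.8 -0.3 -0. ]
shift [0.1602 0.0595 0.0365] rot [-0.002  0.    -0.114] len 175
```

Request:
send_rows:
  plan:
    - [[0.034, 0.013, 0.01], [0, 0, -0.03], -0.8]
    - [[0.07, 0.026, 0.03], [0, 0, -0.06], -0.8]
    - [[0.105, 0.039, 0.06], [0, 0, -0.09], -0.8]
    - [[0.138, 0.051, 0.09], [0, 0, -0.114], -0.8]
    - [[0.158, 0.059, 0.115], [0, 0, -0.114], -0.8]

```text
clock: 12.43
eef_pos: [563.3, 172.3, 152.3]
tcp_rot: [-3.14, -0.0, 1.76]
contact_force: [0.7, -0.5, -0.1]
opening: 0.229
```

Request:
send_rows:
  plan:
    - [[0, 0, 0.015], [0, 0, 0], -0.8]
    - [[0, 0, 0.025], [0, 0, 0], -0.8]
    - [[0, 0, 0.03], [0, 0, 0], -0.8]
    - [[0, 0, 0.03], [0, 0, 0], -0.8]
    - [[0, 0, 0.03], [0, 0, 0], -0.8]

```text
clock: 12.85
eef_pos: [563.3, 171.4, 122.8]
tcp_rot: [-3.14, -0.0, 1.759]
contact_force: [0.2, 0.2, -0.3]
opening: 0.223
```

```bash
python3 go.py 564.7 174.8 38 100.7
```

```text
t 12.85 pos [563.3 171.4 122.8] rpy deg [-179.9   -0.   100.8] q [ 0.29  0.45  1.82  0.    0.88 -1.47] op 0.223 F [ 0.2  0.2 -0.3]
shift [0.0031 0.0021 0.0848] rot [-0.002 -0.     0.001] len 85
```

Request:
send_rows:
  plan:
    - [[0.003, 0.002, 0.015], [0, 0, 0], -0.8]
    - [[0.003, 0.002, 0.04], [0, 0, 0], -0.8]
    - [[0.003, 0.002, 0.06], [0, 0, 0], -0.8]
    - [[0.003, 0.002, 0.073], [0, 0, 0], -0.8]
    - [[0.003, 0.002, 0.078], [0, 0, 0], -0.8]

```text
clock: 13.27
eef_pos: [564.3, 173.9, 44.2]
tcp_rot: [-3.139, 0.0, 1.758]
contact_force: [-0.1, -0.2, 0.4]
opening: 0.228
```

```bash
python3 go.py 564.7 174.8 38 100.7;  python3 -c "
from h import *
save('side','s9',(150,150,350,300),4)"
```

```text
t 13.27 pos [564.3 173.9  44.2] rpy deg [-179.9    0.   100.7] q [ 0.3   0.57  1.84  0.    0.73 -1.46] op 0.228 F [-0.1 -0.2  0.4]
shift [0.0008 0.0006 0.0062] rot [-0.003  0.     0.   ] len 6
```

View pics/s9.png

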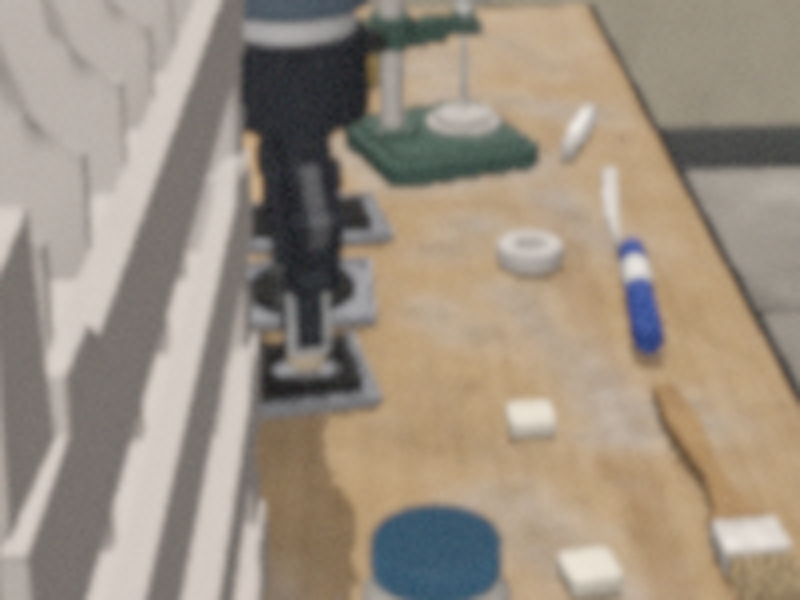

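The tube is entering the near well (crop (305,360)), centred. Lower and release.

Request:
send_rows:
  plan:
    - [[0, 0, 0.002], [0, 0, 0], -0.8]
    - [[0, 0, 0.004], [0, 0, 0], -0.8]
    - [[0, 0, 0.006], [0, 0, 0], -0.8]
    - [[0, 0, 0.006], [0, 0, 0], -0.8]
    - [[0, 0, 0.006], [0, 0, 0], -0.8]

```text
clock: 13.73
eef_pos: [564.5, 174.2, 38.5]
tcp_rot: [-3.139, 0.0, 1.758]
contact_force: [0.6, -0.3, 0.1]
opening: 0.228
```

Request:
send_rows:
  plan:
    - [[0, 0, 0], [0, 0, 0], -0.6]
    - [[0, 0, 0], [0, 0, 0], -0.4]
    - [[0, 0, 0], [0, 0, 0], -0.2]
    - [[0, 0, 0], [0, 0, 0], 0]
    - [[0, 0, 0], [0, 0, 0], 0.1]

```text
clock: 14.15
eef_pos: [564.5, 174.2, 38.5]
tcp_rot: [-3.139, 0.0, 1.758]
contact_force: [0.3, -1.3, -0.4]
opening: 0.548
```

Request:
send_rows:
  plan:
    - [[0, 0, -0.005], [0, 0, 0], 0.1]
    - [[0, 0, -0.02], [0, 0, 0], 0.1]
    - [[0, 0, -0.045], [0, 0, 0], 0.1]
    - [[0, 0, -0.075], [0, 0, 0], 0.1]
    - [[0, 0, -0.1], [0, 0, 0], 0.1]

```text
clock: 14.57
eef_pos: [564.8, 174.2, 140.3]
tcp_rot: [-3.14, 0.0, 1.758]
contact_force: [2.0, -0.4, -0.3]
opening: 0.548
```

```bash
python3 go.py 451 228.6 110 91
```

```text
t 14.57 pos [564.8 174.2 140.3] rpy deg [-179.9    0.   100.7] q [ 0.3   0.43  1.8   0.    0.91 -1.46] op 0.548 F [ 2.  -0.4 -0.3]
shift [ 0.0746 -0.1016  0.0305] rot [-0.002  0.     0.17 ] len 130
```

Request:
send_rows:
  plan:
    - [[0.012, -0.016, 0], [0, 0, 0.03], 0.3]
    - [[0.03, -0.041, 0.005], [0, 0, 0.08], 0.3]
    - [[0.05, -0.068, 0.013], [0, 0, 0.13], 0.3]
    - [[0.067, -0.09, 0.022], [0, 0, 0.17], 0.3]
    - [[0.075, -0.101, 0.03], [0, 0, 0.17], 0.3]

```text
clock: 14.98
eef_pos: [448.6, 229.6, 110.4]
tcp_rot: [-3.138, 0.001, 1.587]
contact_force: [-0.8, 0.5, -1.0]
opening: 0.649
```

```bash
python3 go.py 451 228.6 24 91
python3 - <<'E'
from h import *
save('side','s10',(210,200,370,320),5);save('top','t10',(150,100,310,230),5)
print(unproj('side',[(282.5,254.7),(297.5,292.8)],4), proj('side',[[451,228.6,4],[439,362,4]]))
E
```

```text
t 14.98 pos [448.6 229.6 110.4] rpy deg [-179.8    0.    90.9] q [ 0.47  0.36  2.01  0.    0.78 -1.12] op 0.649 F [-0.8  0.5 -1. ]
shift [-0.001   0.0026  0.0864] rot [-0.003  0.001 -0.001] len 86
[[449.883022   233.58908296   4.        ]
 [438.0029529  366.57255565   4.        ]] [[281.69470974 253.49983665]
 [296.55812026 291.27867936]]
```

View pics/s10.png

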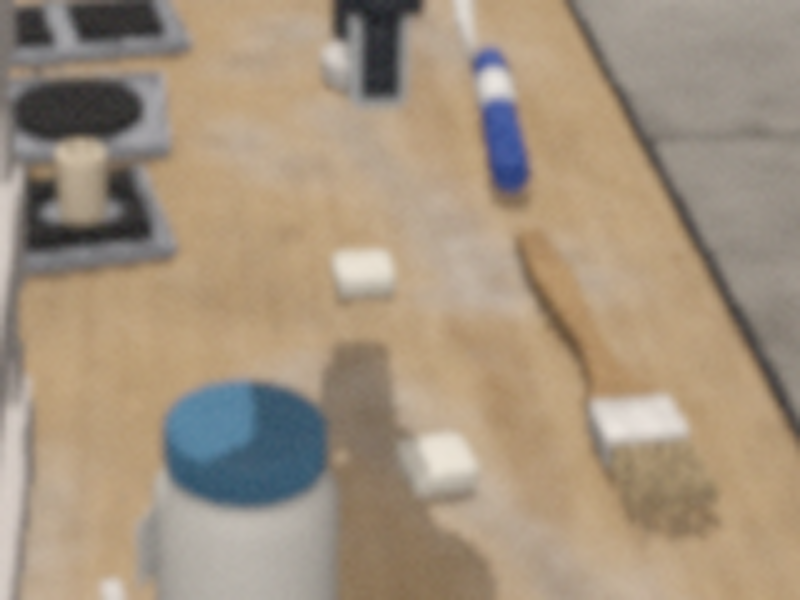

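View pics/t10.png

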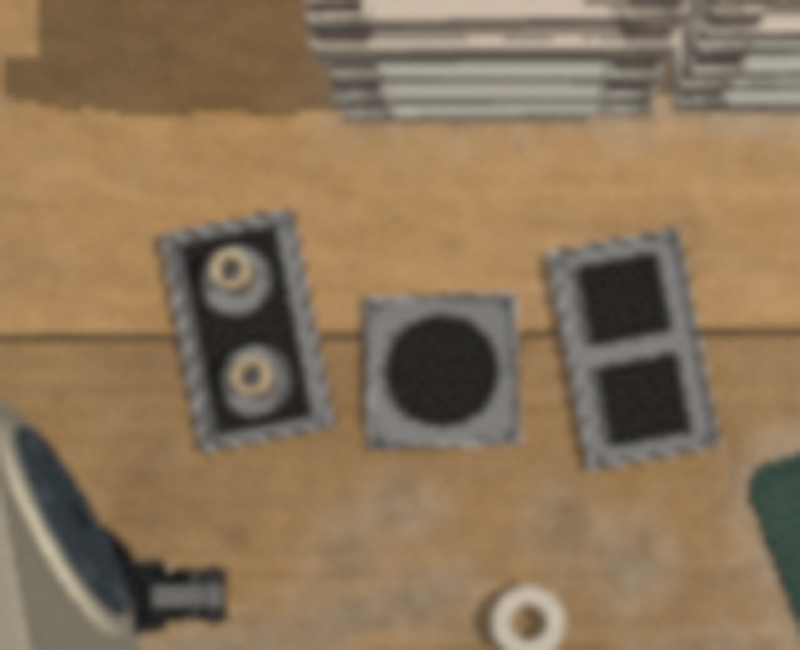

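Request:
send_rows:
  plan:
    - [[0.001, 0.002, 0.015], [-0.003, 0, 0], 0.3]
    - [[0.001, 0.002, 0.04], [-0.003, 0, 0], 0.3]
    - [[0.001, 0.002, 0.062], [-0.003, 0, 0], 0.3]
    - [[0.001, 0.002, 0.078], [-0.003, 0, 0], 0.3]
    - [[0.001, 0.002, 0.084], [-0.003, 0, 0], 0.3]

```text
clock: 15.5
eef_pos: [451.2, 229.6, 24.0]
tcp_rot: [-3.139, 0.002, 1.592]
contact_force: [-0.6, -0.1, 0.3]
opening: 0.65
```

```bash
python3 go.py 451 231 24 91
```

```text
t 15.5 pos [451.2 229.6  24. ] rpy deg [-1.798e+02  1.000e-01  9.120e+01] q [ 0.47  0.52  2.03 -0.    0.59 -1.12] op 0.65 F [-0.6 -0.1  0.3]
shift [ 0.0014 -0.0002 -0.    ] rot [-0.003  0.002  0.004] len 1
```

Request:
send_rows:
  plan:
    - [[0, 0, 0], [0, 0, 0], 0.1]
    - [[0, 0, 0], [0, 0, 0], -0.2]
    - [[0, 0, 0], [0, 0, 0], -0.8]
    - [[0, 0, 0], [0, 0, 0], -0.8]
    - [[0, 0, 0], [0, 0, 0], -0.8]

```text
clock: 15.92
eef_pos: [452.2, 229.9, 25.0]
tcp_rot: [-3.141, 0.001, 1.592]
contact_force: [2.0, -1.8, 4.3]
opening: 0.253
```

Request:
send_rows:
  plan:
    - [[0, 0, 0], [0, 0, 0], -0.8]
    - [[0, 0, 0], [0, 0, 0], -0.8]
    - [[0, 0, 0], [0, 0, 0], -0.8]
    - [[0, 0, 0], [0, 0, 0], -0.8]
    - [[0, 0, 0], [0, 0, 0], -0.8]

```text
clock: 16.33
eef_pos: [452.1, 229.9, 25.0]
tcp_rot: [-3.141, 0.001, 1.592]
contact_force: [-0.1, -0.8, 1.2]
opening: 0.254
```

Request:
send_rows:
  plan:
    - [[0, 0, -0.005], [0, 0, 0], -0.8]
    - [[0, 0, -0.02], [0, 0, 0], -0.8]
    - [[0, 0, -0.04], [0, 0, 0], -0.8]
    - [[0, 0, -0.058], [0, 0, 0], -0.8]
    - [[0, 0, -0.07], [0, 0, 0], -0.8]

```text
clock: 16.75
eef_pos: [452.5, 230.2, 96.8]
tcp_rot: [3.141, 0.001, 1.592]
contact_force: [-0.2, -0.2, 0.1]
opening: 0.251
```

```bash
python3 go.py 609 -31 110 100.7;  python3 -c "
from h import *
save('side','s11',(210,170,370,290),5)"
```

```text
t 16.75 pos [452.5 230.2  96.8] rpy deg [1.80e+02 1.00e-01 9.12e+01] q [ 0.47  0.39  2.01 -0.    0.75 -1.12] op 0.251 F [-0.2 -0.2  0.1]
shift [-0.2645  0.1508 -0.0129] rot [ 0.     0.001 -0.165] len 305
```

View pics/s11.png

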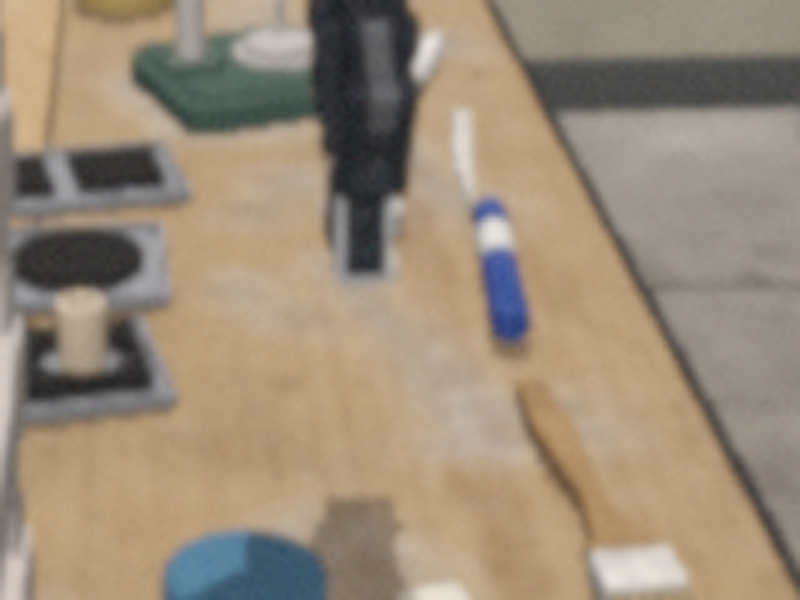

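Request:
send_rows:
  plan:
    - [[-0.02, 0.011, -0.012], [0, 0, -0.02], -0.8]
    - [[-0.052, 0.03, -0.013], [0, 0, -0.06], -0.8]
    - [[-0.085, 0.049, -0.013], [0, 0, -0.1], -0.8]
    - [[-0.119, 0.068, -0.013], [0, 0, -0.14], -0.8]
    - [[-0.153, 0.087, -0.013], [0, 0, -0.165], -0.8]

```text
clock: 17.22
eef_pos: [544.2, 78.1, 111.4]
tcp_rot: [3.139, 0.0, 1.76]
contact_force: [0.8, 0.7, -1.1]
opening: 0.255
```

```bash
python3 go.py 609 -31 90 100.7
```

```text
t 17.22 pos [544.2  78.1 111.4] rpy deg [179.9   0.  100.9] q [ 0.14  0.42  1.91 -0.    0.81 -1.62] op 0.255 F [ 0.8  0.7 -1.1]
shift [-0.1194  0.043   0.0216] rot [0.003 0.    0.003] len 129
```

Request:
send_rows:
  plan:
    - [[-0.03, 0.011, 0.005], [0, 0, 0], -0.8]
    - [[-0.062, 0.022, 0.011], [0, 0, 0], -0.8]
    - [[-0.092, 0.033, 0.016], [0, 0, 0], -0.8]
    - [[-0.113, 0.041, 0.02], [0, 0, 0], -0.8]
    - [[-0.119, 0.043, 0.022], [0, 0, 0], -0.8]

```text
clock: 17.63
eef_pos: [610.4, -33.6, 88.7]
tcp_rot: [3.139, 0.001, 1.758]
contact_force: [0.3, 1.0, -0.3]
opening: 0.25
```

```bash
python3 go.py 609 -31 36 100.7; python3 -c "
from h import *
save('top','t11',(180,100,340,230),5)"
```

```text
t 17.63 pos [610.4 -33.6  88.7] rpy deg [1.798e+02 1.000e-01 1.007e+02] q [-0.06  0.52  1.79 -0.    0.83 -1.82] op 0.25 F [ 0.3  1.  -0.3]
shift [ 0.0029 -0.001   0.0527] rot [0.003 0.001 0.   ] len 53
```

View pics/t11.png

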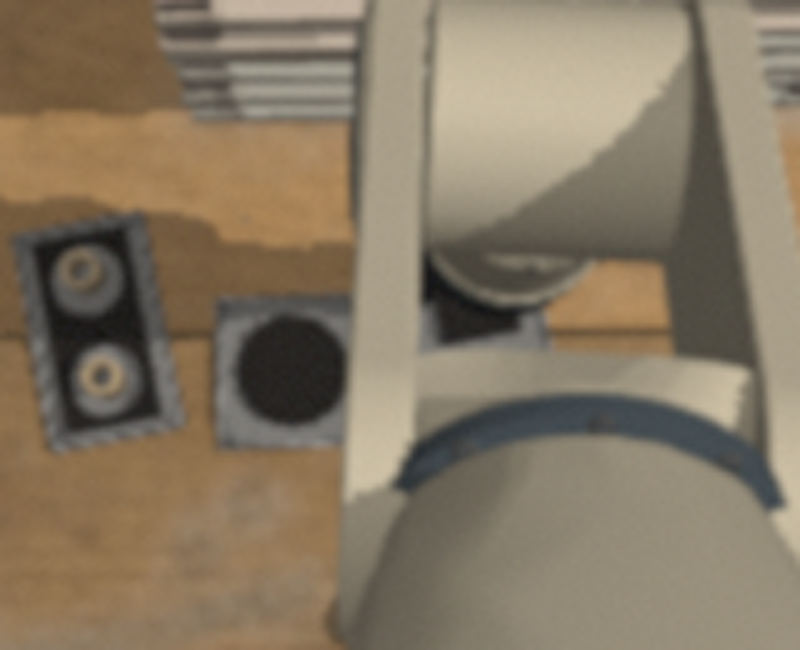

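Request:
send_rows:
  plan:
    - [[0.003, -0.001, 0.01], [0, 0, 0], -0.8]
    - [[0.003, -0.001, 0.025], [0, 0, 0], -0.8]
    - [[0.003, -0.001, 0.038], [0, 0, 0], -0.8]
    - [[0.003, -0.001, 0.046], [0, 0, 0], -0.8]
    - [[0.003, -0.001, 0.049], [0, 0, 0], -0.8]

```text
clock: 18.1
eef_pos: [606.7, -29.2, 37.6]
tcp_rot: [-3.141, -0.0, 1.759]
contact_force: [-0.5, 0.7, 0.2]
opening: 0.25
```

```bash
python3 go.py 609 -31 35.2 100.7
```

```text
t 18.1 pos [606.7 -29.2  37.6] rpy deg [-180.    -0.   100.8] q [-0.05  0.6   1.81  0.    0.74 -1.81] op 0.25 F [-0.5  0.7  0.2]
shift [-0.0022  0.0019  0.0024] rot [-0.001 -0.     0.001] len 4
```

Request:
send_rows:
  plan:
    - [[-0.001, 0.001, 0], [0, 0, 0], -0.8]
    - [[-0.002, 0.002, 0], [0, 0, 0], -0.8]
    - [[-0.002, 0.002, 0.001], [0, 0, 0], -0.8]
    - [[-0.002, 0.002, 0.002], [0, 0, 0], -0.8]
    - [[-0.002, 0.002, 0.002], [0, 0, 0], -0.8]

```text
clock: 18.52
eef_pos: [609.3, -30.8, 35.9]
tcp_rot: [-3.142, -0.0, 1.759]
contact_force: [0.5, 0.3, -0.3]
opening: 0.249
```

```bash
python3 go.py 609 -31 35.2 100.7
```

```text
t 18.52 pos [609.3 -30.8  35.9] rpy deg [-180.    -0.   100.8] q [-0.05  0.6   1.8   0.    0.74 -1.81] op 0.249 F [ 0.5  0.3 -0.3]
shift [-0.0001 -0.0003  0.0007] rot [-0.    -0.     0.001] len 1
```

Request:
send_rows:
  plan:
    - [[0, 0, 0.001], [0, 0, 0], -0.8]
    - [[0, 0, 0.001], [0, 0, 0], -0.8]
    - [[0, 0, 0.001], [0, 0, 0], -0.5]
    - [[0, 0, 0.001], [0, 0, 0], -0.3]
    - [[0, 0, 0.001], [0, 0, 0], -0.1]

```text
clock: 18.93
eef_pos: [609.3, -30.9, 35.0]
tcp_rot: [3.142, -0.0, 1.759]
contact_force: [0.2, 0.1, -0.2]
opening: 0.448
```

Request:
send_rows:
  plan:
    - [[0, 0, 0], [0, 0, 0], 0]
    - [[0, 0, 0], [0, 0, 0], 0]
    - [[0, 0, -0.005], [0, 0, 0], 0]
    - [[0, 0, -0.02], [0, 0, 0], 0]
    - [[0, 0, -0.05], [0, 0, 0], 0]

```text
clock: 19.35
eef_pos: [607.0, -30.7, 82.9]
tcp_rot: [-3.136, -0.001, 1.759]
contact_force: [-0.1, 0.6, -0.1]
opening: 0.499
```

```bash
python3 go.py 439 364 120 102
```

```text
t 19.35 pos [607.  -30.7  82.9] rpy deg [-1.797e+02 -1.000e-01  1.008e+02] q [-0.05  0.53  1.79  0.    0.83 -1.81] op 0.499 F [-0.1  0.6 -0.1]
shift [ 0.4192 -0.0914 -0.036 ] rot [-0.005 -0.002 -0.021] len 431
```

Request:
send_rows:
  plan:
    - [[0.02, -0.004, -0.03], [-0.003, 0, 0], 0.3]
    - [[0.053, -0.012, -0.05], [-0.005, 0, 0], 0.3]
    - [[0.09, -0.02, -0.05], [-0.005, 0, 0], 0.3]
    - [[0.128, -0.028, -0.05], [-0.005, 0, 0], 0.3]
    - [[0.166, -0.036, -0.05], [-0.005, 0, 0], 0.3]

```text
clock: 19.77
eef_pos: [540.4, 126.8, 134.5]
tcp_rot: [3.14, -0.002, 1.758]
contact_force: [0.7, -0.3, -0.7]
opening: 0.65
```

Request:
send_rows:
  plan:
    - [[0.038, -0.008, 0], [0, 0, 0], 0.3]
    - [[0.076, -0.016, 0], [0, 0, 0], 0.3]
    - [[0.114, -0.025, 0], [0, 0, 0], 0.3]
    - [[0.15, -0.033, 0], [0, 0, 0], 0.3]
    - [[0.186, -0.041, 0], [0, 0, 0], 0.3]

```text
clock: 20.18
eef_pos: [464.5, 303.6, 135.3]
tcp_rot: [3.14, -0.002, 1.758]
contact_force: [0.2, -0.3, -0.6]
opening: 0.65
```

```bash
python3 go.py 439 364 110 102
python3 - <<'E'
from h import *
save('top','t12',(180,100,340,230),5)
E
```

```text
t 20.18 pos [464.5 303.6 135.3] rpy deg [ 1.799e+02 -1.000e-01  1.007e+02] q [ 0.58  0.39  1.89  0.    0.87 -1.18] op 0.65 F [ 0.2 -0.3 -0.6]
shift [ 0.0641 -0.0139  0.0254] rot [ 0.002 -0.002 -0.022] len 70
```

View pics/t12.png

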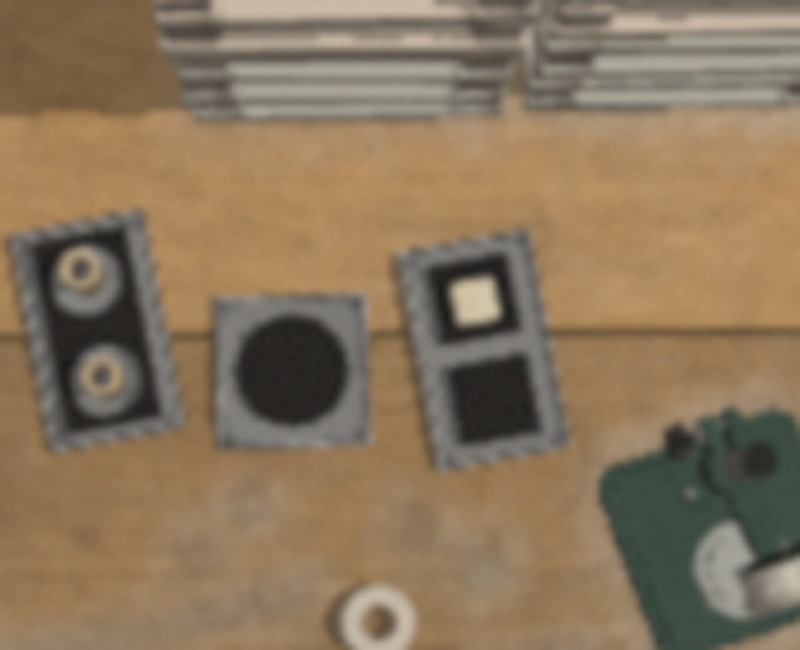

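Request:
send_rows:
  plan:
    - [[0.012, -0.003, 0], [0, 0, -0.01], 0.3]
    - [[0.03, -0.007, 0.01], [0, 0, -0.02], 0.3]
    - [[0.048, -0.011, 0.02], [0, 0, -0.022], 0.3]
    - [[0.06, -0.013, 0.03], [0, 0, -0.022], 0.3]
    - [[0.064, -0.014, 0.035], [0, 0, -0.022], 0.3]

```text
clock: 20.65
eef_pos: [436.2, 370.2, 99.8]
tcp_rot: [3.14, -0.004, 1.782]
contact_force: [0.3, 0.5, -0.1]
opening: 0.646
```

```bash
python3 go.py 439 364 25 102
python3 - <<'E'
from h import *
save('side','s12',(210,200,370,320),5);save('top','t13',(60,150,220,280),5)
E
```

```text
t 20.65 pos [436.2 370.2  99.8] rpy deg [179.9  -0.2 102.1] q [ 0.7   0.46  1.87  0.    0.81 -1.09] op 0.646 F [ 0.3  0.5 -0.1]
shift [-0.007   0.0013  0.0748] rot [ 0.001 -0.004  0.002] len 75
```

View pics/s12.png

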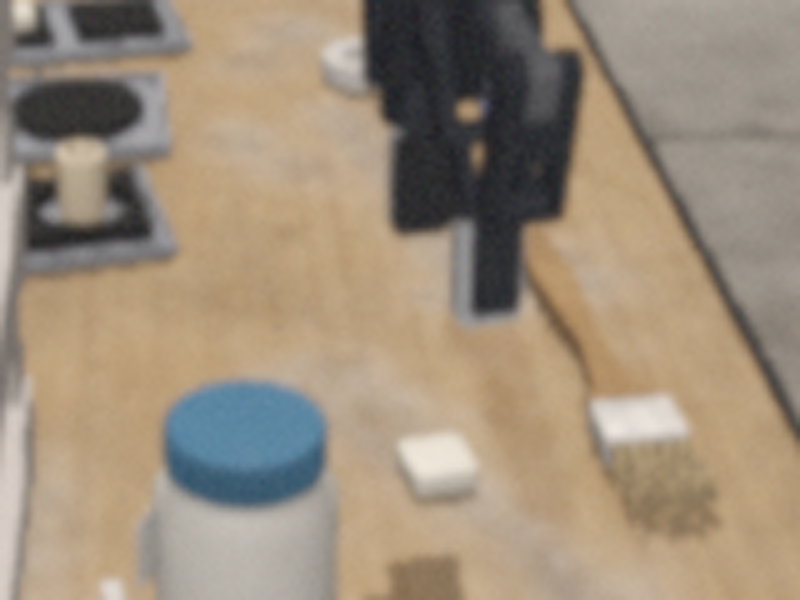

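Request:
send_rows:
  plan:
    - [[-0.006, 0.001, 0.012], [0, -0.004, 0], 0.3]
    - [[-0.006, 0.001, 0.032], [0, -0.004, 0], 0.3]
    - [[-0.006, 0.001, 0.052], [0, -0.004, 0], 0.3]
    - [[-0.006, 0.001, 0.068], [0, -0.004, 0], 0.3]
    - [[-0.006, 0.001, 0.074], [0, -0.004, 0], 0.3]

```text
clock: 21.17
eef_pos: [438.1, 361.3, 23.4]
tcp_rot: [-3.139, 0.002, 1.781]
contact_force: [-1.0, -0.1, -1.2]
opening: 0.65
```

Request:
send_rows:
  plan:
    - [[0, 0, 0], [0, 0, 0], 0.1]
    - [[0, 0, 0], [0, 0, 0], -0.2]
    - [[0, 0, 0], [0, 0, 0], -0.8]
    - [[0, 0, 0], [0, 0, 0], -0.8]
    - [[0, 0, 0], [0, 0, 0], -0.8]

```text
clock: 21.58
eef_pos: [438.7, 361.6, 24.3]
tcp_rot: [-3.141, 0.002, 1.781]
contact_force: [0.5, -0.0, -0.0]
opening: 0.253
```

Request:
send_rows:
  plan:
    - [[0, 0, 0], [0, 0, 0], -0.8]
    - [[0, 0, 0], [0, 0, 0], -0.8]
    - [[0, 0, 0], [0, 0, 0], -0.8]
    - [[0, 0, 0], [0, 0, 0], -0.8]
    - [[0, 0, 0], [0, 0, 0], -0.8]

```text
clock: 22.0
eef_pos: [438.6, 361.7, 24.3]
tcp_rot: [-3.141, 0.002, 1.781]
contact_force: [0.1, 0.7, -0.3]
opening: 0.252
```

```bash
python3 go.py 439 364 25 102
```

```text
t 22.0 pos [438.6 361.7  24.3] rpy deg [-1.80e+02  1.00e-01  1.02e+02] q [ 0.69  0.58  1.9  -0.    0.67 -1.09] op 0.252 F [ 0.1  0.7 -0.3]
shift [ 0.0022  0.0008 -0.0007] rot [-0.001  0.002  0.001] len 2
```

Request:
send_rows:
  plan:
    - [[0, 0, -0.005], [0, 0, 0], -0.8]
    - [[0, 0, -0.02], [0, 0, 0], -0.8]
    - [[0, 0, -0.045], [0, 0, 0], -0.8]
    - [[0, 0, -0.075], [0, 0, 0], -0.8]
    - [[0, 0, -0.1], [0, 0, 0], -0.8]

```text
clock: 22.42
eef_pos: [438.6, 361.8, 126.0]
tcp_rot: [-3.141, 0.002, 1.781]
contact_force: [0.6, 0.7, -0.0]
opening: 0.255
```

```bash
python3 go.py 552.5 -41.2 130 100.7
python3 - <<'E'
from h import *
save('side','s13',(210,150,370,320),4)
E
```

```text
t 22.42 pos [438.6 361.8 126. ] rpy deg [-1.800e+02  1.000e-01  1.021e+02] q [ 0.69  0.42  1.86 -0.    0.86 -1.09] op 0.255 F [ 0.6  0.7 -0. ]
shift [-0.4179  0.0272 -0.0033] rot [-0.001  0.002  0.024] len 419
```

View pics/s13.png

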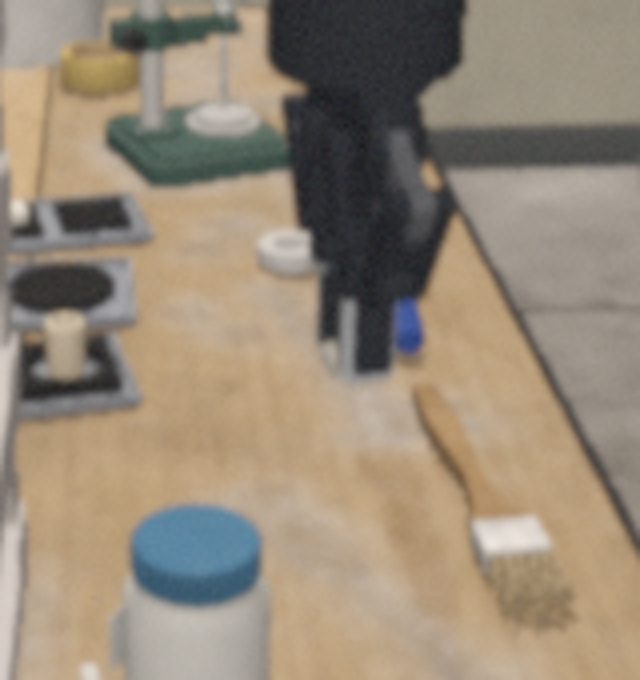

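Plate A is held between the fingers (crop (330,352)). Carry to the near pad.

Request:
send_rows:
  plan:
    - [[-0.02, 0.001, 0], [0, 0, 0], -0.8]
    - [[-0.053, 0.003, 0], [0, 0, 0.01], -0.8]
    - [[-0.088, 0.006, 0], [0, 0, 0.02], -0.8]
    - [[-0.124, 0.008, 0], [0, 0, 0.024], -0.8]
    - [[-0.16, 0.01, 0], [0, 0, 0.024], -0.8]

```text
clock: 22.88
eef_pos: [484.1, 207.9, 130.8]
tcp_rot: [3.136, -0.002, 1.758]
contact_force: [0.7, 0.2, -0.9]
opening: 0.256
```

Request:
send_rows:
  plan:
    - [[-0.036, 0.003, 0], [0, 0, 0], -0.8]
    - [[-0.072, 0.005, 0], [0, 0, 0], -0.8]
    - [[-0.108, 0.008, 0], [0, 0, 0], -0.8]
    - [[-0.14, 0.01, 0], [0, 0, 0], -0.8]
    - [[-0.17, 0.012, 0], [0, 0, 0], -0.8]

```text
clock: 23.3
eef_pos: [527.6, 41.1, 130.8]
tcp_rot: [3.136, -0.001, 1.757]
contact_force: [0.5, -0.3, -1.9]
opening: 0.253
```

```bash
python3 go.py 552.5 -41.2 80 100.7
```

```text
t 23.3 pos [527.6  41.1 130.8] rpy deg [ 1.797e+02 -1.000e-01  1.007e+02] q [ 0.07  0.36  1.95  0.    0.83 -1.69] op 0.253 F [ 0.5 -0.3 -1.9]
shift [-0.0856  0.0089  0.0507] rot [ 0.006 -0.001 -0.   ] len 100
```

Request:
send_rows:
  plan:
    - [[-0.02, 0.002, 0.008], [0.003, 0, 0], -0.8]
    - [[-0.043, 0.004, 0.022], [0.006, 0, 0], -0.8]
    - [[-0.066, 0.007, 0.036], [0.006, 0, 0], -0.8]
    - [[-0.081, 0.008, 0.046], [0.006, 0, 0], -0.8]
    - [[-0.086, 0.009, 0.051], [0.006, 0, 0], -0.8]

```text
clock: 23.72
eef_pos: [552.5, -43.5, 78.6]
tcp_rot: [-3.14, -0.001, 1.756]
contact_force: [0.1, -1.0, -0.7]
opening: 0.257
```

Request:
send_rows:
  plan:
    - [[0, 0, 0.01], [0, 0, 0], -0.8]
    - [[0, 0, 0.025], [0, 0, 0], -0.8]
    - [[0, 0, 0.035], [0, 0, 0], -0.8]
    - [[0, 0, 0.039], [0, 0, 0], -0.8]
    - [[0, 0, 0.039], [0, 0, 0], -0.8]

```text
clock: 24.13
eef_pos: [551.6, -42.7, 38.7]
tcp_rot: [-3.138, -0.002, 1.756]
contact_force: [0.4, -0.2, -0.9]
opening: 0.255
```

```bash
python3 go.py 552.5 -41.2 34.3 100.7
```

```text
t 24.13 pos [551.6 -42.7  38.7] rpy deg [-1.798e+02 -1.000e-01  1.006e+02] q [-0.08  0.54  1.93  0.    0.68 -1.84] op 0.255 F [ 0.4 -0.2 -0.9]
shift [0.0013 0.0011 0.0044] rot [-0.003 -0.002 -0.001] len 5
```

Request:
send_rows:
  plan:
    - [[0.001, 0.001, 0.001], [-0.003, -0.002, 0], -0.8]
    - [[0.001, 0.001, 0.002], [-0.003, -0.002, 0], -0.8]
    - [[0.001, 0.001, 0.004], [-0.003, -0.002, 0], -0.8]
    - [[0.001, 0.001, 0.004], [-0.003, -0.002, 0], -0.8]
    - [[0.001, 0.001, 0.004], [-0.003, -0.002, 0], -0.8]

```text
clock: 24.55
eef_pos: [552.6, -41.5, 35.0]
tcp_rot: [3.141, 0.0, 1.756]
contact_force: [-0.0, 0.7, 0.2]
opening: 0.256
```

```bash
python3 go.py 552.5 -41.2 34.3 100.7
```

```text
t 24.55 pos [552.6 -41.5  35. ] rpy deg [180.    0.  100.6] q [-0.08  0.54  1.93 -0.    0.67 -1.83] op 0.256 F [-0.   0.7  0.2]
shift [ 0.0003 -0.      0.0007] rot [ 0.     0.    -0.001] len 1
```

Request:
send_rows:
  plan:
    - [[0, 0, 0.001], [0, 0, 0], -0.8]
    - [[0, 0, 0.001], [0, 0, 0], -0.8]
    - [[0, 0, 0.001], [0, 0, 0], -0.5]
    - [[0, 0, 0.001], [0, 0, 0], -0.3]
    - [[0, 0, 0.001], [0, 0, 0], -0.1]

```text
clock: 24.97
eef_pos: [552.5, -41.5, 33.9]
tcp_rot: [3.141, 0.0, 1.756]
contact_force: [0.3, 1.0, 0.7]
opening: 0.445
```

Request:
send_rows:
  plan:
    - [[0, 0, 0], [0, 0, 0], 0]
    - [[0, 0, 0], [0, 0, 0], 0]
    - [[0, 0, -0.005], [0, 0, 0], 0]
    - [[0, 0, -0.025], [0, 0, 0], 0.3]
    - [[0, 0, -0.06], [0, 0, 0], 0.6]

```text
clock: 25.38
eef_pos: [550.0, -41.3, 91.9]
tcp_rot: [-3.136, -0.002, 1.756]
contact_force: [0.3, 0.1, -0.7]
opening: 0.765
```

```bash
python3 go.py 429.5 23.6 100 90
```

```text
t 25.38 pos [550.  -41.3  91.9] rpy deg [-1.797e+02 -1.000e-01  1.006e+02] q [-0.08  0.45  1.91 -0.    0.79 -1.83] op 0.765 F [ 0.3  0.1 -0.7]
shift [ 0.0861 -0.1065 -0.0073] rot [-0.006 -0.001  0.186] len 137
```

Request:
send_rows:
  plan:
    - [[0.014, -0.018, -0.005], [-0.003, 0, 0.03], 0.7]
    - [[0.036, -0.045, -0.008], [-0.006, 0, 0.08], 0.7]
    - [[0.06, -0.074, -0.008], [-0.006, 0, 0.13], 0.7]
    - [[0.079, -0.098, -0.008], [-0.006, 0, 0.17], 0.7]
    - [[0.086, -0.106, -0.008], [-0.006, 0, 0.186], 0.7]

```text
clock: 25.8
eef_pos: [425.3, 24.6, 100.6]
tcp_rot: [-3.138, -0.001, 1.568]
contact_force: [0.3, -0.1, 0.1]
opening: 0.852
```

```bash
python3 go.py 429.5 23.6 25 90
python3 - <<'E'
from h import *
save('side','s14',(200,150,360,270),5);save('top','t14',(180,120,340,250),5)
E
```

```text
t 25.8 pos [425.3  24.6 100.6] rpy deg [-1.798e+02 -1.000e-01  8.990e+01] q [ 0.05  0.28  2.17  0.    0.69 -1.52] op 0.852 F [ 0.3 -0.1  0.1]
shift [-0.0011  0.0045  0.0756] rot [-0.004 -0.001 -0.002] len 76
```

View pics/s14.png

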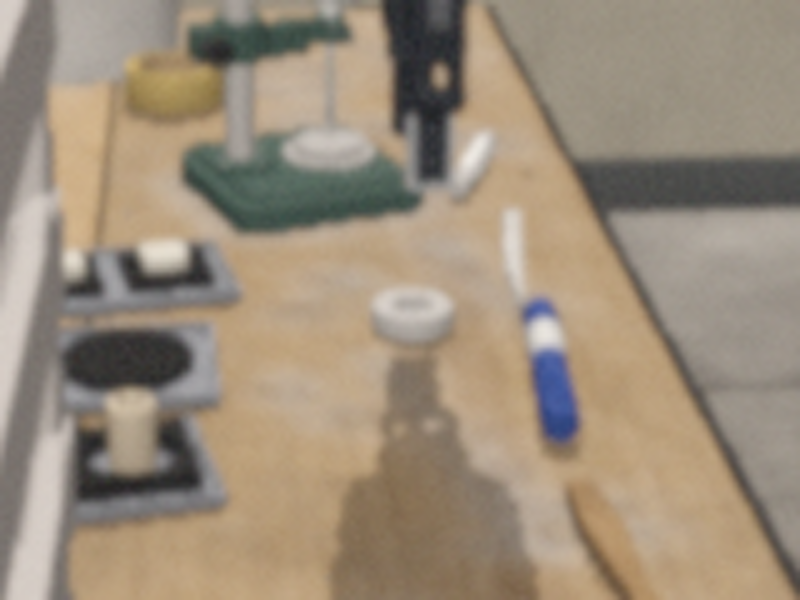

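View pics/t14.png

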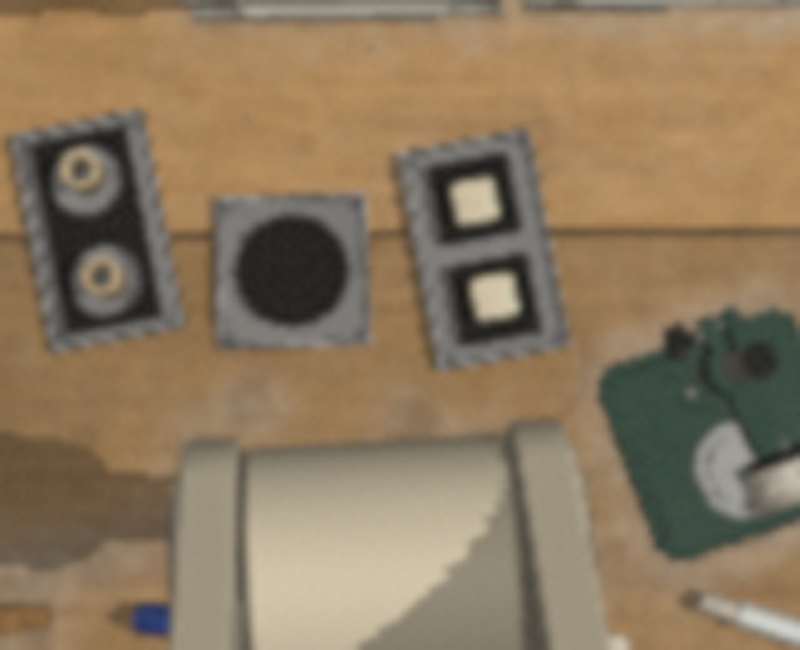

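Request:
send_rows:
  plan:
    - [[-0.001, 0.004, 0.012], [-0.004, 0, 0], 0.7]
    - [[-0.001, 0.004, 0.032], [-0.004, 0, 0], 0.7]
    - [[-0.001, 0.004, 0.052], [-0.004, 0, 0], 0.7]
    - [[-0.001, 0.004, 0.068], [-0.004, 0, 0], 0.7]
    - [[-0.001, 0.004, 0.074], [-0.004, 0, 0], 0.7]

```text
clock: 26.32
eef_pos: [432.4, 23.0, 25.4]
tcp_rot: [3.14, -0.001, 1.572]
contact_force: [0.4, -0.4, 0.6]
opening: 0.848
```

```bash
python3 go.py 429.5 23.6 24 90
```

```text
t 26.32 pos [432.4  23.   25.4] rpy deg [179.9  -0.   90.1] q [ 0.05  0.44  2.19  0.    0.5  -1.52] op 0.848 F [ 0.4 -0.4  0.6]
shift [ 0.0006 -0.0029  0.0014] rot [ 0.002 -0.001  0.001] len 3
```

Request:
send_rows:
  plan:
    - [[0.001, -0.003, 0.001], [0, 0, 0], 0.7]
    - [[0.001, -0.003, 0.001], [0, 0, 0], 0.4]
    - [[0.001, -0.003, 0.001], [0, 0, 0], 0]
    - [[0.001, -0.003, 0.001], [0, 0, 0], -0.4]
    - [[0.001, -0.003, 0.001], [0, 0, 0], -0.4]
  squeeze: 60

```text
clock: 26.73
eef_pos: [430.2, 23.9, 25.7]
tcp_rot: [3.138, -0.001, 1.572]
contact_force: [-1.4, -1.2, 8.7]
opening: 0.437
```

Request:
send_rows:
  plan:
    - [[0, 0, 0], [0, 0, 0], -0.4]
    - [[0, 0, 0], [0, 0, 0], -0.4]
    - [[0, 0, 0], [0, 0, 0], -0.4]
    - [[0, 0, 0], [0, 0, 0], -0.4]
    - [[0, 0, 0], [0, 0, 0], -0.4]

```text
clock: 27.15
eef_pos: [430.4, 23.9, 25.8]
tcp_rot: [3.138, -0.001, 1.572]
contact_force: [-0.3, 1.3, 1.9]
opening: 0.434
```

```bash
python3 go.py 429.5 23.6 24 90
```

```text
t 27.15 pos [430.4  23.9  25.8] rpy deg [179.8  -0.   90.1] q [ 0.05  0.44  2.2   0.    0.5  -1.52] op 0.434 F [-0.3  1.3  1.9]
shift [-0.0003 -0.0009  0.0018] rot [ 0.004 -0.001  0.001] len 2
```

Request:
send_rows:
  plan:
    - [[0, 0, -0.005], [0, 0, 0], -0.4]
    - [[0, 0, -0.02], [0, 0, 0], -0.4]
    - [[0, 0, -0.04], [0, 0, 0], -0.4]
    - [[0, 0, -0.058], [0, 0, 0], -0.4]
    - [[0, 0, -0.065], [0, 0, 0], -0.4]

```text
clock: 27.57
eef_pos: [431.0, 23.9, 92.8]
tcp_rot: [3.135, -0.001, 1.572]
contact_force: [0.8, 0.2, -0.7]
opening: 0.431
```

```bash
python3 go.py 570.3 71 90 90
python3 - <<'E'
from h import *
save('side','s15',(200,150,360,270),5)
E
```

```text
t 27.57 pos [431.   23.9  92.8] rpy deg [ 1.797e+02 -1.000e-01  9.010e+01] q [ 0.05  0.3   2.17  0.    0.67 -1.52] op 0.431 F [ 0.8  0.2 -0.7]
shift [0.0468 0.1393 0.0037] rot [ 0.006 -0.001  0.001] len 147
```

View pics/s15.png

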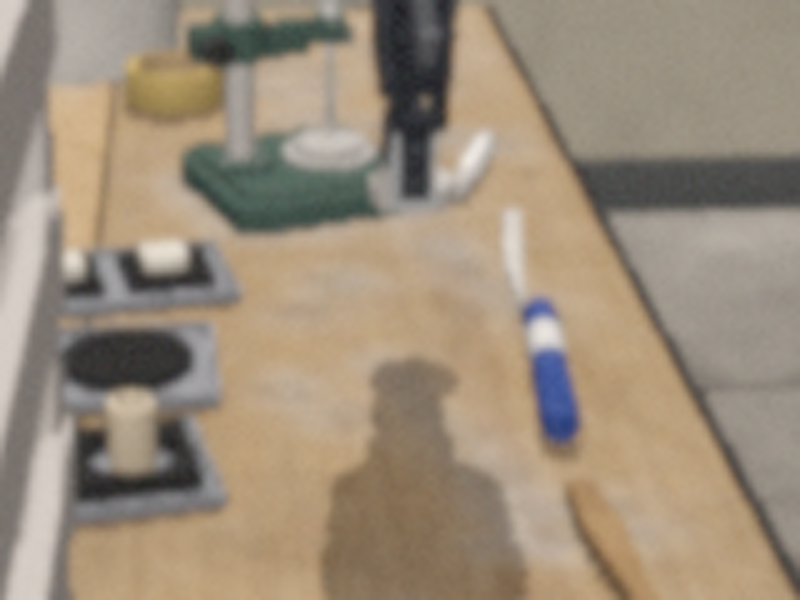

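Request:
send_rows:
  plan:
    - [[0.006, 0.018, 0], [0.003, 0, 0], -0.4]
    - [[0.018, 0.053, 0], [0.006, 0, 0], -0.4]
    - [[0.031, 0.092, 0], [0.006, 0, 0], -0.4]
    - [[0.041, 0.123, 0.002], [0.006, 0, 0], -0.4]
    - [[0.047, 0.138, 0.004], [0.006, 0, 0], -0.4]

```text
clock: 28.03
eef_pos: [573.6, 72.3, 89.8]
tcp_rot: [3.137, -0.002, 1.573]
contact_force: [0.1, 0.7, -0.5]
opening: 0.434
```

Request:
send_rows:
  plan:
    - [[0, 0, 0], [0, 0, 0], -0.4]
    - [[0, 0, 0.01], [0, 0, 0], -0.4]
    - [[0, 0, 0.025], [0, 0, 0], -0.4]
    - [[0, 0, 0.036], [0, 0, 0], -0.4]
    - [[0, 0, 0.04], [0, 0, 0], -0.4]

```text
clock: 28.45
eef_pos: [570.8, 71.7, 47.2]
tcp_rot: [3.142, -0.001, 1.572]
contact_force: [0.3, -0.2, -1.1]
opening: 0.434
```

```bash
python3 go.py 570.3 71 36 90
```

```text
t 28.45 pos [570.8  71.7  47.2] rpy deg [ 1.80e+02 -1.00e-01  9.01e+01] q [ 0.12  0.55  1.88  0.    0.72 -1.45] op 0.434 F [ 0.3 -0.2 -1.1]
shift [-0.0007 -0.0005  0.0112] rot [ 0.    -0.001  0.002] len 11
```

Request:
send_rows:
  plan:
    - [[-0.001, 0, 0.003], [0, 0, 0], -0.4]
    - [[-0.001, 0, 0.006], [0, 0, 0], -0.4]
    - [[-0.001, 0, 0.008], [0, 0, 0], -0.4]
    - [[-0.001, 0, 0.009], [0, 0, 0], -0.4]
    - [[-0.001, 0, 0.009], [0, 0, 0], -0.4]

```text
clock: 28.87
eef_pos: [571.0, 70.8, 38.4]
tcp_rot: [3.141, -0.001, 1.572]
contact_force: [0.0, -0.5, -0.9]
opening: 0.437
```

```bash
python3 go.py 570.3 71 36 90
```

```text
t 28.87 pos [571.   70.8  38.4] rpy deg [ 1.80e+02 -1.00e-01  9.01e+01] q [ 0.12  0.56  1.88  0.    0.7  -1.45] op 0.437 F [ 0.  -0.5 -0.9]
shift [ 0.0002 -0.0007  0.0024] rot [ 0.    -0.001  0.001] len 2
```

Request:
send_rows:
  plan:
    - [[0, -0.001, 0.001], [0, 0, 0], -0.4]
    - [[0, -0.001, 0.002], [0, 0, 0], -0.4]
    - [[0, -0.001, 0.0025], [0, 0, 0], -0.4]
    - [[0, -0.001, 0.0025], [0, 0, 0], -0.4]
    - [[0, -0.001, 0.0025], [0, 0, 0], -0.4]

```text
clock: 29.28
eef_pos: [570.1, 70.8, 36.0]
tcp_rot: [3.141, -0.001, 1.572]
contact_force: [-0.2, -0.4, -0.9]
opening: 0.431
```

Request:
send_rows:
  plan:
    - [[0, 0, 0.0005], [0, 0, 0], -0.4]
    - [[0, 0, 0.0005], [0, 0, 0], -0.2]
    - [[0, 0, 0.0005], [0, 0, 0], 0]
    - [[0, 0, 0.0005], [0, 0, 0], 0.2]
    - [[0, 0, 0.0005], [0, 0, 0], 0.3]

```text
clock: 29.7
eef_pos: [570.1, 70.8, 35.4]
tcp_rot: [3.141, -0.001, 1.572]
contact_force: [0.6, -1.5, -0.4]
opening: 0.649
```

Request:
send_rows:
  plan:
    - [[0, 0, 0], [0, 0, 0], 0.35]
    - [[0, 0, 0], [0, 0, 0], 0.35]
    - [[0, 0, -0.005], [0, 0, 0], 0.35]
    - [[0, 0, -0.025], [0, 0, 0], 0.35]
    - [[0, 0, -0.06], [0, 0, 0], 0.35]

```text
clock: 30.12
eef_pos: [567.6, 70.4, 93.4]
tcp_rot: [-3.136, -0.0, 1.572]
contact_force: [-0.6, 0.9, 0.1]
opening: 0.674
```

Request:
send_rows:
  plan:
    - [[0, -0.02, -0.03], [0, 0, 0], 0.35]
    - [[0, -0.05, -0.05], [0, 0, 0], 0.35]
    - [[0, -0.085, -0.07], [0, 0, 0], 0.35]
    - [[0, -0.12, -0.09], [0, 0, 0], 0.35]
    - [[0, -0.15, -0.1], [0, 0, 0], 0.35]

```text
clock: 30.53
eef_pos: [416.7, 70.2, 196.1]
tcp_rot: [-3.138, -0.001, 1.572]
contact_force: [1.1, 0.5, 0.5]
opening: 0.677
```

```bash
python3 go.py 400 300 200 90
python3 - <<'E'
from h import *
save('top','t16',(180,100,340,230),5)
save('side','s16',(200,150,360,270),5)
E
```

```text
t 30.53 pos [416.7  70.2 196.1] rpy deg [-179.8   -0.    90.1] q [ 0.16  0.11  2.1   0.    0.93 -1.41] op 0.677 F [1.1 0.5 0.5]
shift [ 0.2299 -0.0164 -0.0037] rot [-0.004 -0.001  0.001] len 230
```

View pics/t16.png

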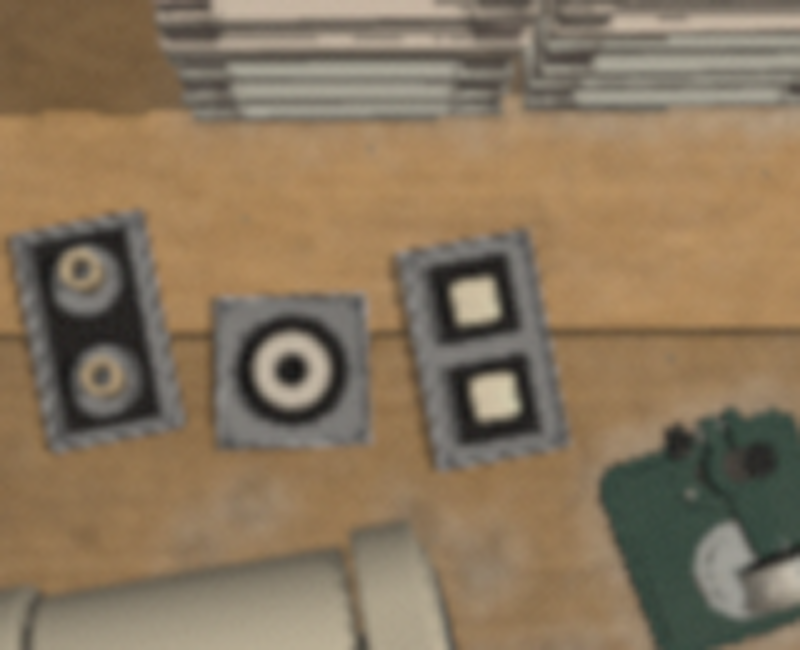

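View pics/s16.png

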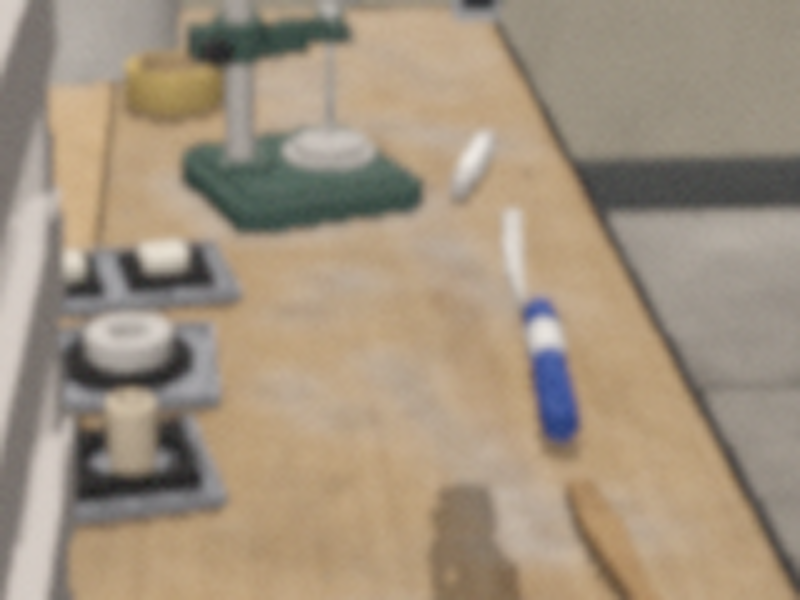

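Request:
send_rows:
  plan:
    - [[0, 0, 0], [0, 0, 0], 0.35]
    - [[0, 0, 0], [0, 0, 0], 0.35]
    - [[0, 0, 0], [0, 0, 0], 0.35]
    - [[0, 0, 0], [0, 0, 0], 0.35]
    - [[0, 0, 0], [0, 0, 0], 0.35]

```text
clock: 31.05
eef_pos: [415.0, 70.0, 195.2]
tcp_rot: [-3.135, -0.0, 1.572]
contact_force: [0.3, 0.1, 0.1]
opening: 0.673
```

```bash
python3 -c "
from h import *
print(job.sign_off(), status.sense()['clock'])"
```

```text
the job is handed in; nothing more can be done
the job is handed in; nothing more can be done
```

I handed the job in at about 31 s of the 141 s allowed. I placed the pieces in the order asked: both tubes in the round wells, then both plates on the square pads, then the ring gauge on the round pad.

- **Final pictures:** these were taken just before hand-in. The top view shows each tube upright in its own well, each plate flat within its pad, and the ring flat and centred. The side view agrees, but the far well is hidden from that camera, so that tube was checked from the top only.
- **Measured placement:** the far tube came out about 2 mm from its well centre, within the cameras' calibration. By eye in the top view, the far plate is within about 1 mm of its pad centre and the near plate within about 2 mm.
- **Forces and state at hand-in:** every force reading at the end of a move was below 10 N. The gripper was open and clear of everything when I handed in.
- **Checks that failed or disagreed:**
  - The trained network found no plates in either view. From above it missed the ring and the tube at left, and from the side it took the ring for a tube. I located the pieces by their colour in the top picture instead.
  - The two cameras differed by about 4 to 5 mm in y on the plates. The jaws took up that difference as they closed.

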